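# Unload the honed plate from a crowded honing fixture

## Robot

A 7-joint arm with a two-finger parallel gripper is mounted at the origin on the work surface. World frame = base frame: x ahead of the robot, y to its left, z up, the work surface at z = 0. Lengths are in m, angles in degrees, forces in N, time in s.
With the tool pointing down it reaches from about 0.425 to 1.025 m from the base axis. Payload 9.4 kg.
Tool frame: the origin (TCP) lies at the very end of the fingers, on their centre line; the grasp point (between the pads) lies 19 mm behind it; z points along the fingers, y is the direction in which the jaws open and shut (so a half turn about z gives the same grasp; the last joint's range is limited). The gripper opens to 93 mm and grips with 3 to 60 N. Pads are 15 mm wide; open, the fingers measure 128 mm over their backs; the gripper's body (75 mm by 188 mm) begins 65 mm behind the grasp point.
Start: joints at [72.611, 34.337, -0.143, 91.639, 0.103, 54.024, -4.572], TCP at [0.163, -0.706, 0.179] pointing down, gripper open.
Joint ranges: [-147.43, 147.43], [-19.82, 112.94], [-74.19, 73.91], [6.32, 146.72], [-59.91, 239.91], [6.04, 106.73], [-150.56, 150.56]. Speed limits (degrees/s): [127.2, 127.2, 172.46, 172.46, 180, 180, 180].

## Interface

Orientations are given as [roll, pitch, yaw] about the fixed x, y, z axes, in that order (R = Rz(yaw) Ry(pitch) Rx(roll)).
In Python, from station import env, eyes, finder gives the robot as it stands.
- The arm moves only by the tool send_rows, never from a script. Its argument "commands" is a list of rows, each a list of 3 entries, a list of its own where there are three numbers: the opening, from 0 (shut) to 1 (fully open), then the shift along the tool's x, y, z in cm, then the turn, a rotation vector about the tool's x, y, z in rad. A call has 1 to 12 rows; each row is the pose to reach, as a shift and turn from the pose commanded when the call began, along the tool's axes at that moment; what a row does not reach only later rows make up. A row lasts 1/8 s, in which the tool goes at most 62.5 mm and 10.7 degrees, less where a joint would pass 70% of its speed; a pose out of reach is approached as far as the arm can. A call with a gripper value outside its range is refused whole. The fingers move at their own pace and stop on an object; "grip_force" is the grip in N (left out, the last holds). Time passes only in rows, so rows that repeat a pose let the fingers close. It gives the time, the measured TCP pose, the force and the opening at its end, in the units of the state.
- env.observe(): the state, without advancing time (a new reading comes with each control period).
- eyes.read_camera(name): name is "scene" or "top" or "wrist"; returns (picture, depth): 400x640x3 uint8, red, green, blue; 400x640 float32, m along the optical axis (not along the pixel's ray), 0 where there is no reading.
- eyes.get_calibration(name): a dict with "fov_y" (degrees; the focal length in pixels is half the picture's height over the tangent of half this angle, whatever the lens; pixels are square), "cx", "cy" (the principal point, pixels), "cam_to_world" (4x4, takes a point from camera to world coordinates). Camera axes: x right, y down, z forward; pixel columns grow to the right and rows downward; lengths in m; the calibration is good to about 2 mm. A picture is of the moment at which its call begins: read the wrist's pose just before it. get_calibration takes no time and is no camera call; for the wrist camera it gives the pose at the moment of the call.
- env.job_done(): hands the job in, once; it reports no verdict.
Trained networks look in the newest picture that a camera, given by its name, has taken for a name from the list of things; names that differ only in an ending like _2 or _b are one class to them, and where a whole thing is asked for, a point or a joint stands for the part that bears it (a point fixed in the world has none). Each returns a list of dicts, best first, with "score" (0 to 1); they miss things now and then, are a little off and sometimes report something else, mostly with a low value. They report only what shows in the picture. A call takes as long as a camera call. They do not tell look-alikes from the thing itself.
- finder.masks_of(camera, query): "pixels" (400x640 bool, what is visible of it) and "rect" ([left, top, width, height] in pixels, round what is visible of it).
The state is a dict: "time": time; "joints": joint angles; "dq": joint speeds; "joint_efforts": joint torques, N m; "tool_pos": TCP position; "eef_rot": TCP orientation; "wrist_force": force on the tool from outside, world axes, zero at the start; "ft_torque": the same for the moment, N m; "width": finger opening in m.
Only numpy, scipy, OpenCV 4.12 (cv2) and the standard library are available. Lean on these libraries where they do the work, as an engineer would, in place of code of your own. Each camera call takes 0.05 s, during which the arm holds its last target. There are 200 camera calls.

## Task

The finished aluminium plate sits under the toggle clamp of the honing fixture, hemmed in by three setting pieces that stand on the fixture. First move all three pieces, upright, onto the black rubber mat; then throw the clamp arm up and right over past its centre so that it stays open, lift the plate out and lay it flat inside the grey tray. Only after that put each setting piece back upright on the very spot of the fixture it came from, leaving the clamp open; never tip a piece over.

Things in the scene. Friction and masses are not known exactly. Their poses are not given: they have to be found in the camera images.
- plate: Honed aluminium plate 80 (x) x 46 (y) x 22 mm (z), two upright through bores (20, 26 mm) at x = -25, +25; 0.3 kg. Origin: centre of underside, z up. Lies loose between six 8 mm pins, 1 to 2 mm play, tops 8 mm above its underside: at x = +-30 beside each long side, and one at each short end. Grip the middle of its long sides, across 46 mm.
- plug: Plug gauge, one of the setting pieces: bright steel, turned, 105 mm tall, upright: foot 44 mm wide and 32 mm high, then a shank 28 mm wide from 36 to 90 mm height, then a thin 18 mm pin. Grip the shank. About 0.35 kg. Origin: centre of its underside, z up; round.
- step: Step block, one of the setting pieces: bright steel, square foot 44 x 44 mm, 30 mm high, above it an upright slab 28 mm (its x) x 44 mm (its y), up to 90 mm. Grip the slab across its 28 mm. About 0.45 kg. Origin: centre of its underside, z up.
- jack: Machinist's jack, one of the setting pieces: dark steel, 83 mm tall: a cone, 46 mm wide at the foot and 28 mm at 45 mm height, a 20 mm neck, then a round head 30 mm wide from 53 to 83 mm height. Grip the head. About 0.35 kg. Origin: centre of its underside, z up; round.
- fixture: Fixed honing fixture: dark steel pallet 15 mm thick, x -140 to +100, y +-100 mm. Origin: on the table under the plate's place, z up; plate underside rests at z = 23. The setting pieces stand at z = 15 on three ringed seats at (x, y) = (-105, 0), (-15, 70), (-15, -70); which on which varies. Clamp bracket 71 mm high at x 57 to 97, y +-25. Two loose parts 22 mm high on the far corners.
- clamp (a joint): Clamp arm's angle: 0 = closed, level over the plate; grows as the grip goes up and away from the robot about a hinge along the fixture's y at x = 75, z = 60 mm of the fixture's frame. Balance is near 1.45; released beyond 1.7 it falls open to its stop at 1.95 and stays; released earlier it falls shut. Light: 1 to 2 N at the grip.
- clamp_grip (a point): Centre of the clamp arm's black grip: a round bar 20 mm thick and 22 mm long, lying along the fixture's y. It moves on an arc of radius 111 mm about the hinge; closed it is at x = -35, y = 0, z = 78 mm of the fixture's frame. Pinched on its flat ends from above it turns freely between the pads. The arm itself is 12 mm wide.
- mat: Side area, fixed: plain black rubber mat, 240 (its x) x 140 (y) x 4 mm, left or right of the fixture. Origin: centre of its underside, its top 4 mm above.
- tray: Finished-part tray, fixed: grey plastic, outside 114 (its x) x 80 mm (y), 10 mm high, walls 4 mm, floor 4 mm, inside 106 x 72 mm. Origin: centre of its underside. On the fixture's other side, across from the mat.
There are look-alikes about, which are no part of the job. What is shaped like the step but orange is not meant. What is shaped like the plug but purple is not meant.

How it is judged (in metres and radians):
On the way, in this order (a step that is already met when the one before it is completed fails the run):
1. all three setting pieces stand released on the mat while the plate is still clamped in the fixture (x of plug in the frame of mat between -0.115 and 0.115 m and y of plug in the frame of mat between -0.065 and 0.065 m and z of each of plug, step, jack in the frame of mat below 0.01 m and angle between each of plug, step, jack's own z axis and vertical below 0.1 rad and x of step in the frame of mat between -0.115 and 0.115 m and y of step in the frame of mat between -0.065 and 0.065 m and x of jack in the frame of mat between -0.115 and 0.115 m and y of jack in the frame of mat between -0.065 and 0.065 m and contact force between each of plug, step, jack and the fingers below 0.05 N and value of joint clamp below 0.3 rad and distance of plate from where it was at the start of the episode below 0.01 m), for 0.2 s.
2. the clamp arm is thrown open past centre, the plate still lying in the fixture (value of joint clamp above 1.6 rad and distance of plate from where it was at the start of the episode below 0.01 m), for 0.2 s.
3. the plate lies flat and released inside the tray, the setting pieces still on the mat (x of plate in the frame of tray between -0.017 and 0.017 m and y of plate in the frame of tray between -0.017 and 0.017 m and z of plate in the frame of tray below 0.009 m and angle between plate's own z axis and vertical below 0.06 rad and contact force between plate and the fingers below 0.05 N and x of plug in the frame of mat between -0.115 and 0.115 m and y of plug in the frame of mat between -0.065 and 0.065 m and z of each of plug, step, jack in the frame of mat below 0.01 m and angle between each of plug, step, jack's own z axis and vertical below 0.1 rad and x of step in the frame of mat between -0.115 and 0.115 m and y of step in the frame of mat between -0.065 and 0.065 m and x of jack in the frame of mat between -0.115 and 0.115 m and y of jack in the frame of mat between -0.065 and 0.065 m), for 0.2 s.
At the end, for the whole second after the job is handed in: Each setting piece stands upright (0.08 rad), at rest, within 15 mm of where it stood at the start; the plate lies flat (0.06 rad) on the tray's floor inside its rim, centre within 17 mm of the tray's along each side, at rest; the clamp is open past centre (over 1.6 rad) (distance of each of plug, step, jack from where it was at the start of the episode below 0.015 m and angle between each of plug, step, jack's own z axis and vertical below 0.08 rad and linear speed of each of plug, step, jack, plate below 0.02 m/s and angular speed of each of plug, step, jack, plate below 0.2 rad/s and x of plate in the frame of tray between -0.017 and 0.017 m and y of plate in the frame of tray between -0.017 and 0.017 m and z of plate in the frame of tray below 0.009 m and angle between plate's own z axis and vertical below 0.06 rad and value of joint clamp above 1.6 rad); the robot touches nothing.
It fails at once if a setting piece is tipped over (leans more than 0.6 rad) (angle between any of plug, step, jack's own z axis and vertical above 0.6 rad).
It also fails if it takes over 149 s, if anything falls off the work surface, if the arm or the gripper's body presses on something with over 40 N, if the wrist force passes 120 N, or if a joint passes its speed limit or range.

## Working session

There is one attempt and no reset: what is moved stays moved. The work goes in short steps, Python scripts to look and compute and a tool call to move; the robot and the scene stay as the last step left them, time stands still between calls to the robot, and variables do not carry over. Pictures are saved under pics/ and viewed, about 12 in all and at most 16, crops included, and the job is handed in when it is done.

Besides the shell and the picture viewer there is one more tool, called by a JSON object that holds its "op" and its "data". send_rows: Moves the arm, as the interface text tells. Its arguments: {"type":"object","properties":{"commands":{"type":"array"},"grip_force":{"type":"number"}},"required":["commands"]}

```bash
ls; mkdir -p pics; python3 - <<'E'
from station import env, eyes, finder
import cv2, numpy as np
o=env.observe(); print({k:np.round(v,3).tolist() for k,v in o.items()})
for c in ("top","scene"):
    p,d=eyes.read_camera(c); cv2.imwrite(f"pics/{c}0.png",p[:,:,::-1]); np.save(f"{c}0.npy",d)
    k=eyes.get_calibration(c); print(c,k['fov_y'],k['cx'],k['cy'],np.round(k['cam_to_world'],3).tolist())
E
```

```text
pics
{'time': 0.0, 'joints': [72.611, 34.383, -0.145, 91.681, 0.103, 54.023, -4.571], 'dq': [0.059, -0.022, -0.032, 0.044, 0.034, -0.062, 0.022], 'joint_efforts': [0.0, -76.508, 1.497, -25.236, -0.052, 0.017, 0.0], 'tool_pos': [0.163, -0.706, 0.178], 'eef_rot': [-179.913, 0.008, 12.998], 'wrist_force': [0.11, 0.701, -0.458], 'ft_torque': [-0.014, -0.023, -0.027], 'width': 0.093}
top 49.63187349688466 322.15971044431205 202.93245487509927 [[0.003, -0.994, 0.113, 0.402], [-1.0, -0.004, -0.011, 0.019], [0.012, -0.113, -0.994, 0.938], [0.0, 0.0, 0.0, 1.0]]
scene 51.86777104736806 322.0250625769935 197.12363655155067 [[-0.116, 0.775, -0.621, 1.099], [0.993, 0.086, -0.078, 0.081], [-0.007, -0.626, -0.78, 0.864], [0.0, 0.0, 0.0, 1.0]]
```

View pics/top0.png

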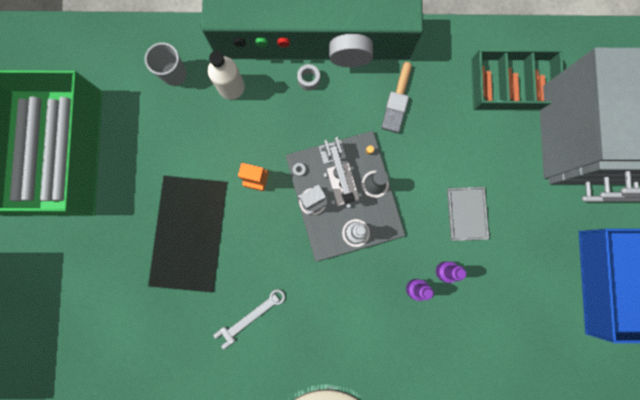

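View pics/scene0.png

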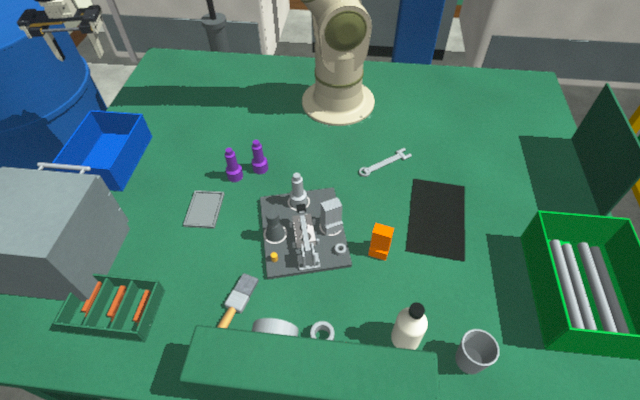

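```bash
cat > h.py <<'E'
import numpy as np, cv2
from station import env, eyes, finder
def snap(cam):
    k=eyes.get_calibration(cam); p,d=eyes.read_camera(cam)
    return p,d,k
def cloud(d,k):
    h,w=d.shape; f=h/2/np.tan(np.radians(k['fov_y']/2))
    v,u=np.mgrid[:h,:w]
    P=np.stack([(u-k['cx'])/f*d,(v-k['cy'])/f*d,d],-1)
    M=np.array(k['cam_to_world']); W=P@M[:3,:3].T+M[:3,3]; W[d<=0]=np.nan
    return W
def rel(pts,yaw,cur=None):
    """world xyz targets (m), target yaw (deg) -> shift cm in tool axes + turn"""
    o=env.observe() if cur is None else cur
    from scipy.spatial.transform import Rotation as R
    R0=R.from_euler('xyz',o['eef_rot'],degrees=True)
    out=[]
    for p in pts:
        out.append(np.round(R0.inv().apply(np.array(p)-o['tool_pos'])*100,2).tolist())
    t=(R0.inv()*R.from_euler('xyz',[180,0,yaw],degrees=True)).as_rotvec()
    return out,np.round(t,3).tolist()
E
python3 - <<'E'
from h import *
for c in ("top","scene"):
    p,d,k=snap(c); W=cloud(d,k)
    np.savez(f"{c}.npz",p=p,W=W)
    print(c,'table z',np.nanmedian(W[...,2]))
    for q in ("plug","step","jack","fixture","mat","tray","clamp_grip","plate","clamp"):
        for r in finder.masks_of(c,q)[:3]:
            m=r['pixels']; X=W[m]; X=X[~np.isnan(X[:,0])]
            z=X[:,2]; top=X[z>np.percentile(z,97)-.006] if len(X) else X
            print(q,round(r['score'],2),np.round(r['rect']).tolist(),len(X),'z95',np.round(np.percentile(z,[5,97]),3) if len(X) else '', 'topmean',np.round(top.mean(0),4) if len(X) else '')
            if q in("mat","tray","fixture"):
                b=X[(z>-.01)&(z<.03)][:,:2].astype(np.float32)
                print('   minrect',[np.round(a,4) for a in cv2.minAreaRect(b)])
E
```

```text
top table z 0.0008514577431443238
plug 0.81 [404.0, 277.0, 33.0, 21.0] 479 z95 [0.003 0.106] topmean [ 0.3265 -0.1913  0.1045]
plug 0.76 [436.0, 261.0, 27.0, 20.0] 452 z95 [0.013 0.106] topmean [ 0.3638 -0.2547  0.1045]
plug 0.62 [348.0, 222.0, 21.0, 22.0] 380 z95 [0.026 0.121] topmean [ 0.4449 -0.0628  0.1196]
step 0.86 [303.0, 186.0, 26.0, 29.0] 497 z95 [0.036 0.108] topmean [0.5112 0.0295 0.105 ]
step 0.7 [239.0, 159.0, 32.0, 32.0] 572 z95 [0.013 0.092] topmean [0.5608 0.1517 0.0899]
jack 0.96 [366.0, 171.0, 23.0, 19.0] 427 z95 [0.022 0.1  ] topmean [ 0.5502 -0.1048  0.098 ]
fixture 0.77 [287.0, 132.0, 114.0, 128.0] 7885 z95 [0.012 0.068] topmean [ 0.5667 -0.027   0.0718]
   minrect [array([ 0.5296, -0.0391]), array([0.2451, 0.2032]), np.float64(16.3814)]
mat 0.84 [147.0, 174.0, 81.0, 120.0] 7257 z95 [0.001 0.007] topmean [0.442  0.297  0.0041]
   minrect [array([0.4432, 0.2982]), array([0.1444, 0.2429]), np.float64(84.1249)]
tray 0.59 [449.0, 188.0, 37.0, 51.0] 1935 z95 [0.001 0.011] topmean [ 0.4894 -0.3065  0.0076]
   minrect [array([ 0.4879, -0.3065]), array([0.1132, 0.0811]),
[... 836 characters left out ...]
.0] 429 z95 [0.021 0.099] topmean [ 0.5533 -0.1037  0.0974]
fixture 0.87 [258.0, 189.0, 96.0, 93.0] 4636 z95 [0.011 0.069] topmean [ 0.5725 -0.0267  0.0712]
   minrect [array([ 0.5221, -0.0404]), array([0.2547, 0.2049]), np.float64(16.4726)]
mat 0.8 [406.0, 181.0, 56.0, 82.0] 4008 z95 [0.001 0.007] topmean [0.4543 0.2975 0.0037]
   minrect [array([0.442 , 0.2974]), array([0.1401, 0.2472]), np.float64(85.2903)]
clamp_grip 0.53 [297.0, 204.0, 15.0, 47.0] 290 z95 [0.048 0.088] topmean [ 0.5152 -0.0422  0.0857]
plate 0.96 [293.0, 214.0, 22.0, 34.0] 427 z95 [0.026 0.067] topmean [ 0.5864 -0.021   0.0679]
clamp 0.75 [298.0, 206.0, 13.0, 48.0] 233 z95 [0.064 0.088] topmean [ 0.5159 -0.0421  0.0857]
```

```bash
python3 - <<'E'
from h import *
for c in ("top","scene"):
    z=np.load(c+".npz"); W=z['W']; 
    for nm,(x,y),lo,hi in (("step",(.5135,.0297),.098,.112),("stepfoot",(.5135,.0297),.041,.05),("jack",(.553,-.1045),.09,.105),("tray",(.488,-.3065),.0055,.016)):
        r=.08 if nm=="tray" else .04
        m=(np.hypot(W[...,0]-x,W[...,1]-y)<r)&(W[...,2]>lo)&(W[...,2]<hi)
        b=W[m][:,:2].astype(np.float32)
        if len(b)>5: print(c,nm,len(b),[np.round(a,4) for a in cv2.minAreaRect(b)])
a=np.load("top.npz")['p'][120:270,270:420,::-1]; b=np.load("scene.npz")['p'][160:285,245:365,::-1]
a=cv2.resize(a,(400,400),interpolation=cv2.INTER_CUBIC); b=cv2.resize(b,(400,400),interpolation=cv2.INTER_CUBIC)
cv2.imwrite("pics/crop1.png",np.hstack([a,b]))
E
```

```text
top step 330 [array([0.512 , 0.0292]), array([0.0282, 0.044 ]), np.float64(29.3296)]
top stepfoot 94 [array([0.5116, 0.0293]), array([0.0431, 0.0435]), np.float64(29.3517)]
top jack 179 [array([ 0.5503, -0.1051]), array([0.0286, 0.028 ]), np.float64(25.8514)]
top tray 616 [array([ 0.4882, -0.3069]), array([0.1144, 0.0836]), np.float64(3.9065)]
scene step 209 [array([0.513 , 0.0298]), array([0.0289, 0.0444]), np.float64(29.7672)]
scene stepfoot 95 [array([0.5268, 0.0275]), array([0.0575, 0.0321]), np.float64(81.5627)]
scene jack 128 [array([ 0.5512, -0.1042]), array([0.0283, 0.0293]), np.float64(74.1404)]
scene tray 345 [array([ 0.4886, -0.3072]), array([0.1174, 0.0817]), np.float64(2.4967)]
```

View pics/crop1.png

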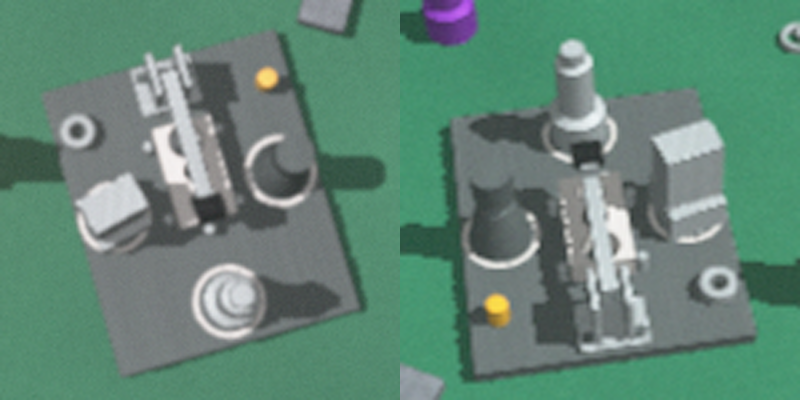

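```bash
cat > go.py <<'E'
# usage: go.py x,y,z,yaw ...   prints state and relative shift(cm)/turn for each
import sys; from h import *
o=env.observe(); print('t',round(o['time'],2),'tcp',np.round(o['tool_pos'],4),'rot',np.round(o['eef_rot'],1),'w',round(o['width'],4),'q1,q7',np.round(o['joints'],0)[[0,6]])
for a in sys.argv[1:]:
    x,y,z,w=map(float,a.split(',')); s,t=rel([(x,y,z)],w,o); print(a,s[0],t)
E
python3 go.py .163,-.706,.33,13 .36,-.45,.33,50 .4465,-.0625,.25,106 .4465,-.0625,.066,106
```

```text
t 1.1 tcp [ 0.163  -0.7064  0.1787] rot [180.   0.  13.] w 0.0931 q1,q7 [73. -5.]
.163,-.706,.33,13 [0.01, -0.04, -15.13] [0.0, 0.0, -0.0]
.36,-.45,.33,50 [24.96, -20.56, -15.13] [-0.0, 0.0, -0.646]
.4465,-.0625,.25,106 [42.1, -56.37, -7.13] [-0.0, 0.0, -1.623]
.4465,-.0625,.066,106 [42.1, -56.37, 11.27] [-0.0, 0.0, -1.623]
```

{"op": "send_rows", "data": {"commands": [[0.6, [0, 0, -6], [0, 0, 0]], [0.6, [0, 0, -12], [0, 0, 0]], [0.6, [2, -2, -15], [0, 0, -0.05]], [0.6, [6, -5, -15], [0, 0, -0.15]], [0.6, [10, -9, -15], [0, 0, -0.3]], [0.6, [14, -13, -15], [0, 0, -0.45]], [0.6, [18, -17, -15], [0, 0, -0.6]], [0.6, [21, -20.5, -15], [0, 0, -0.75]], [0.6, [24, -24.5, -15], [0, 0, -0.9]], [0.6, [27, -28.5, -15], [0, 0, -1.05]], [0.6, [30, -33, -15], [0, 0, -1.2]], [0.6, [32, -37, -15], [0, 0, -1.35]]], "grip_force": 35}}

```text
time: 2.6
tool_pos: [0.3924, -0.2719, 0.329]
eef_rot: [180.0, 0.0, 90.7]
wrist_force: [0.4, 0.1, -0.6]
width: 0.056
```

```bash
python3 go.py .4465,-.0625,.25,106 .4465,-.0625,.15,106 .4465,-.0625,.066,106
```

```text
t 2.6 tcp [ 0.3924 -0.2719  0.329 ] rot [180.    0.   90.7] w 0.056 q1,q7 [50. 23.]
.4465,-.0625,.25,106 [20.88, 5.66, 7.9] [0.001, 0.0, -0.267]
.4465,-.0625,.15,106 [20.88, 5.65, 17.9] [0.001, 0.0, -0.267]
.4465,-.0625,.066,106 [20.88, 5.65, 26.3] [0.001, 0.0, -0.267]
```

{"op": "send_rows", "data": {"commands": [[0.6, [5, 1.4, 1], [0, 0, -0.1]], [0.6, [10, 2.8, 3], [0, 0, -0.2]], [0.6, [15, 4.2, 5], [0, 0, -0.27]], [0.6, [19, 5.2, 7], [0, 0, -0.27]], [0.6, [20.9, 5.65, 7.9], [0, 0, -0.27]], [0.6, [20.9, 5.65, 7.9], [0, 0, -0.27]]]}}

```text
time: 3.35
tool_pos: [0.4468, -0.0634, 0.2494]
eef_rot: [-180.0, -0.0, 106.0]
wrist_force: [-0.4, -0.2, -0.5]
width: 0.0558
```

```bash
python3 - <<'E'
from h import *
p,d,k=snap("wrist"); W=cloud(d,k); np.savez("wrist.npz",p=p,W=W)
cv2.imwrite("pics/wrist1.png",p[:,:,::-1])
for nm,(x,y),lo,hi in (("plug top",(.4465,-.0625),.11,.13),("plug shank",(.4465,-.0625),.098,.11),("step",(.5135,.0297),.098,.112),("jack",(.553,-.1045),.09,.105)):
    m=(np.hypot(W[...,0]-x,W[...,1]-y)<.04)&(W[...,2]>lo)&(W[...,2]<hi)
    b=W[m][:,:2].astype(np.float32)
    if len(b)>5: print(nm,len(b),[np.round(a,4) for a in cv2.minAreaRect(b)], np.round(cv2.minEnclosingCircle(b)[0],4), np.median(W[m][:,2]))
E
python3 go.py .4465,-.0625,.15,106 .4465,-.0625,.066,106
```

```text
plug top 234 [array([ 0.4439, -0.062 ]), array([0.0175, 0.017 ]), np.float64(15.8088)] [ 0.4442 -0.0626] 0.1194951571904404
plug shank 251 [array([ 0.4439, -0.062 ]), array([0.0271, 0.027 ]), np.float64(59.7341)] [ 0.4443 -0.0623] 0.10521112427102586
step 1174 [array([0.511 , 0.0295]), array([0.0283, 0.0439]), np.float64(29.1979)] [0.5109 0.0295] 0.10465685889668061
jack 442 [array([ 0.5493, -0.1024]), array([0.0247, 0.0292]), np.float64(88.0606)] [ 0.5496 -0.1046] 0.09746465308157243
t 3.4 tcp [ 0.4468 -0.0647  0.2498] rot [-180.     0.   105.9] w 0.0559 q1,q7 [31.  5.]
.4465,-.0625,.15,106 [0.22, 0.04, 9.98] [-0.0, 0.0, -0.002]
.4465,-.0625,.066,106 [0.22, 0.04, 18.38] [-0.0, 0.0, -0.002]
```

View pics/wrist1.png

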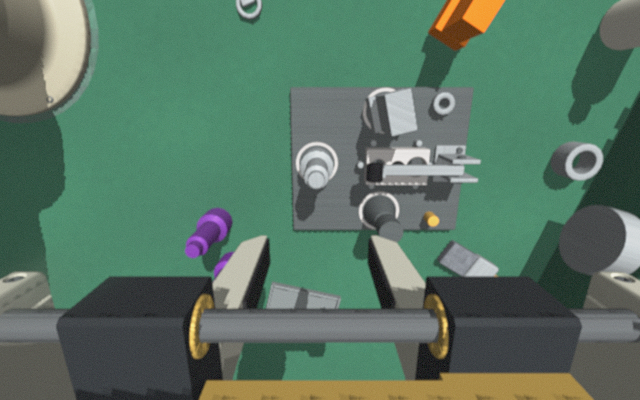

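{"op": "send_rows", "data": {"commands": [[0.6, [0.3, -0.2, 5], [0, 0, 0]], [0.6, [0.3, -0.2, 10], [0, 0, 0]], [0.6, [0.3, -0.2, 14], [0, 0, 0]], [0.6, [0.3, -0.2, 17], [0, 0, 0]], [0.6, [0.3, -0.2, 18.4], [0, 0, 0]], [0.6, [0.3, -0.2, 18.4], [0, 0, 0]], [0.1, [0.3, -0.2, 18.4], [0, 0, 0]], [0.1, [0.3, -0.2, 18.4], [0, 0, 0]], [0.1, [0.3, -0.2, 18.4], [0, 0, 0]], [0.1, [0.3, -0.2, 18.4], [0, 0, 0]], [0.1, [0.3, -0.2, 18.4], [0, 0, 0]]], "grip_force": 35}}

```text
time: 4.78
tool_pos: [0.4441, -0.0626, 0.0665]
eef_rot: [180.0, 0.1, 105.8]
wrist_force: [-3.0, -1.3, 15.9]
width: 0.017
```

```bash
python3 go.py .4443,-.0623,.21,106 .380,.274,.21,106 .380,.274,.057,106
```

```text
t 4.78 tcp [ 0.4441 -0.0626  0.0665] rot [1.800e+02 1.000e-01 1.058e+02] w 0.017 q1,q7 [ 19. -14.]
.4443,-.0623,.21,106 [0.0, 0.03, -14.35] [0.0, 0.001, -0.003]
.380,.274,.21,106 [34.11, 3.01, -14.39] [0.0, 0.001, -0.003]
.380,.274,.057,106 [34.13, 3.0, 0.91] [0.0, 0.001, -0.003]
```

```bash
python3 - <<'E'
from h import *
o=env.observe()
p,d,k=snap("scene"); q,_,_=snap("wrist")
print(o['width'],env.observe()['width'],env.observe()['wrist_force'])
a=cv2.resize(p[130:290,210:370,::-1],(480,480),interpolation=cv2.INTER_CUBIC); b=cv2.resize(q[:,:,::-1],(320,200))
c=np.zeros((480,800,3),np.uint8); c[:,:480]=a; c[:200,480:]=b
W=cloud(d,k); m=(np.hypot(W[...,0]-.444,W[...,1]+.063)<.03)
cv2.imwrite("pics/chk2.png",c)
E
```

```text
0.017021126742055127 0.016796013405720837 [-2.62495886 -0.15407548 15.82790246]
```

View pics/chk2.png

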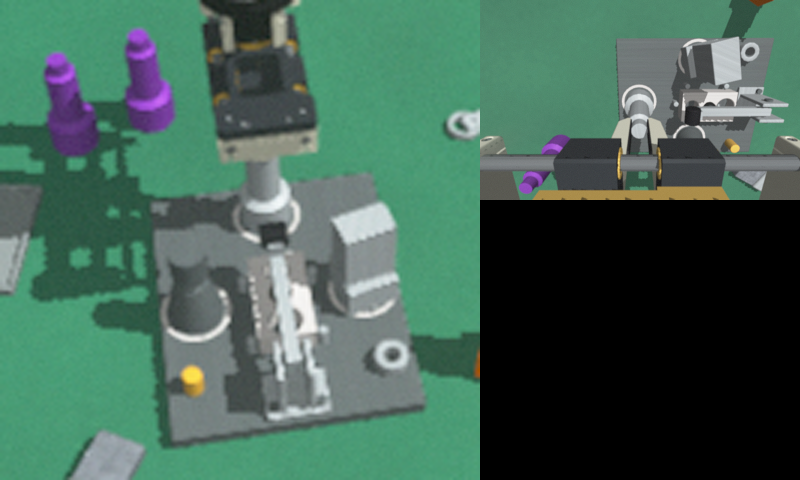

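```bash
python3 - <<'E'
from h import *
print(np.round(env.observe()['tool_pos'],4))
for c in ("scene","wrist"):
    p,d,k=snap(c); W=cloud(d,k)
    m=(np.hypot(W[...,0]-.4443,W[...,1]+.0623)<.05)
    for lo in np.arange(.01,.2,.01):
        b=W[m&(W[...,2]>lo)&(W[...,2]<lo+.01)]
        if len(b): print(c,round(lo,2),len(b),'x',np.round([b[:,0].min(),b[:,0].max()],3),'y',np.round([b[:,1].min(),b[:,1].max()],3))
    if c=="wrist": cv2.imwrite("pics/w3.png",cv2.resize(p[150:400,160:480,::-1],(800,600)))
E
```

```text
[ 0.444  -0.0626  0.0665]
scene 0.01 471 x [0.405 0.491] y [-0.112 -0.014]
scene 0.02 23 x [0.438 0.468] y [-0.081 -0.041]
scene 0.03 33 x [0.449 0.469] y [-0.083 -0.041]
scene 0.04 90 x [0.431 0.467] y [-0.084 -0.041]
scene 0.05 46 x [0.442 0.465] y [-0.078 -0.042]
scene 0.06 26 x [0.448 0.46 ] y [-0.073 -0.048]
scene 0.07 32 x [0.443 0.461] y [-0.076 -0.048]
scene 0.08 28 x [0.442 0.46 ] y [-0.075 -0.049]
scene 0.09 26 x [0.449 0.46 ] y [-0.074 -0.049]
scene 0.1 7 x [0.456 0.461] y [-0.067 -0.053]
scene 0.11 6 x [0.465 0.469] y [-0.063 -0.049]
scene 0.12 1 x [0.472 0.472] y [-0.06 -0.06]
scene 0.19 3 x [0.426 0.445] y [-0.099 -0.032]
wrist 0.01 5683 x [0.401 0.494] y [-0.106 -0.013]
wrist 0.02 131 x [0.422 0.461] y [-0.06  -0.041]
wrist 0.03 152 x [0.422 0.461] y [-0.06  -0.041]
wrist 0.04 995 x [0.422 0.466] y [-0.08 -0.04]
wrist 0.05 293 x [0.427 0.461] y [-0.071 -0.046]
wrist 0.06 161 x [0.43  0.456] y [-0.065 -0.048]
wrist 0.07 185 x [0.431 0.456] y [-0.066 -0.049]
wrist 0.08 216 x [0.43  0.457] y [-0.063 -0.049]
wrist 0.09 240 x [0.43  0.455] y [-0.061 -0.048]
wrist 0.1 607 x [0.425 0.458] y [-0.061 -0.049]
wrist 0.11 1240 x [0.42  0.464] y [-0.072 -0.047]
wrist 0.12 734 x [0.42  0.465] y [-0.072 -0.047]
wrist 0.13 716 x [0.419 0.465] y [-0.073 -0.047]
wrist 0.14 837 x [0.419 0.466] y [-0.073 -0.047]
wrist 0.15 520 x [0.427 0.462] y [-0.069 -0.047]
wrist 0.16 429 x [0.429 0.456] y [-0.074 -0.049]
wrist 0.17 122 x [0.43  0.457] y [-0.074 -0.05 ]
wrist 0.18 236 x [0.433 0.457] y [-0.074 -0.052]
wrist 0.19 2320 x [0.401 0.469] y [-0.068 -0.018]
```

View pics/w3.png

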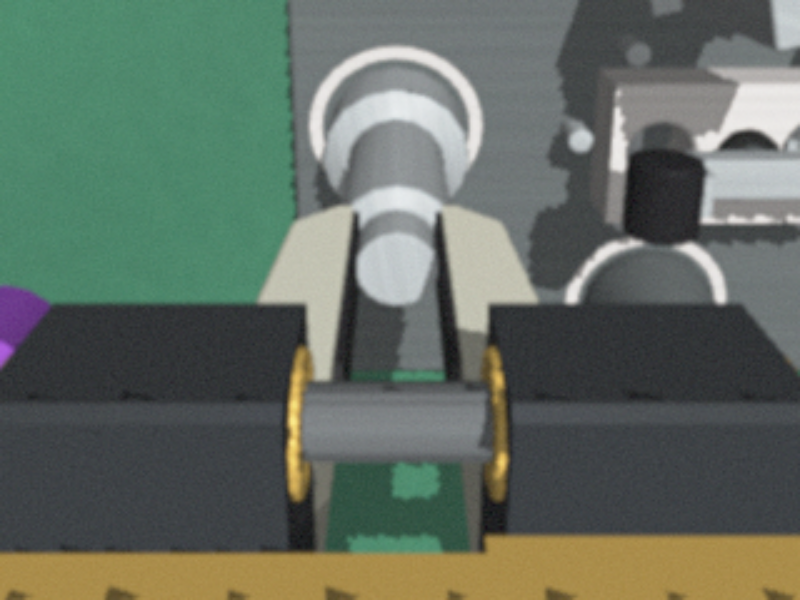

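```bash
python3 - <<'E'
from h import *
o=env.observe(); k=eyes.get_calibration("wrist"); M=np.array(k['cam_to_world'])
print(np.round(M,3).tolist(), np.round(o['tool_pos'],4), np.round(o['joints'],2), np.round(o['wrist_force'],1),np.round(o['ft_torque'],2),np.round(o['joint_efforts'],1))
W=np.load("wrist.npz")['W']
m=(np.abs(W[...,0]-.4468)<.07)&(np.abs(W[...,1]+.0637)<.03)&(W[...,2]>.13)
z=W[m]; 
for lo in np.arange(.13,.40,.02):
    b=z[(z[:,2]>lo)&(z[:,2]<lo+.02)]
    if len(b): print(round(lo,2),len(b),np.round([b[:,0].min(),b[:,0].max()],3),np.round([b[:,1].min(),b[:,1].max()],3))
E
```

```text
[[0.962, 0.261, 0.079, 0.422], [0.273, -0.921, -0.278, 0.015], [0.0, 0.289, -0.957, 0.272], [0.0, 0.0, 0.0, 1.0]] [ 0.444  -0.0626  0.0665] [ 18.73  28.37 -24.74 131.87  28.58  24.69 -13.86] [-3.1 -0.5 15.7] [-0.2   0.7   0.05] [ -0.5 -46.4  -3.1 -11.4   0.1  -1.1   0. ]
0.27 29 [0.413 0.476] [-0.079 -0.045]
0.29 1173 [0.404 0.486] [-0.079 -0.042]
0.31 1860 [0.403 0.487] [-0.078 -0.042]
0.33 2484 [0.403 0.487] [-0.078 -0.042]
0.35 1122 [0.407 0.482] [-0.081 -0.043]
0.37 7624 [0.377 0.478] [-0.079 -0.034]
0.39 21515 [0.377 0.475] [-0.066 -0.034]
```

{"op": "send_rows", "data": {"commands": [[0.6, [0, 0, -0.3], [0, 0, 0]], [0.6, [0, 0, -0.3], [0, 0, 0]], [0.6, [0, 0, -0.3], [0, 0, 0]], [0.6, [0, 0, 1.5], [0, 0, 0]], [0.6, [0, 0, 3], [0, 0, 0]], [0.6, [0, 0, 3.9], [0, 0, 0]], [0.6, [0, 0, 3.9], [0, 0, 0]], [0.1, [0, 0, 3.9], [0, 0, 0]], [0.1, [0, 0, 3.9], [0, 0, 0]], [0.1, [0, 0, 3.9], [0, 0, 0]], [0.1, [0, 0, 3.9], [0, 0, 0]]], "grip_force": 35}}

```text
time: 6.35
tool_pos: [0.4441, -0.0624, 0.0269]
eef_rot: [180.0, 0.0, 105.8]
wrist_force: [-1.6, 0.2, 3.9]
width: 0.0274
```

```bash
python3 go.py .4443,-.0623,.17,106 .380,.274,.17,106 .380,.274,.018,106
```

```text
t 6.35 tcp [ 0.4441 -0.0624  0.0269] rot [180.    0.  105.8] w 0.0274 q1,q7 [ 14. -18.]
.4443,-.0623,.17,106 [0.0, 0.02, -14.31] [0.0, 0.0, -0.003]
.380,.274,.17,106 [34.11, 2.99, -14.32] [0.0, 0.0, -0.003]
.380,.274,.018,106 [34.12, 2.99, 0.88] [0.0, 0.0, -0.003]
```

{"op": "send_rows", "data": {"commands": [[0.1, [0, 0, -2], [0, 0, 0]], [0.1, [0, 0, -6], [0, 0, 0]], [0.1, [0, 0, -10], [0, 0, 0]], [0.1, [1, 0.1, -13], [0, 0, 0]], [0.1, [4, 0.4, -14], [0, 0, 0]], [0.1, [8, 0.7, -14], [0, 0, 0]], [0.1, [12.5, 1.1, -14], [0, 0, 0]], [0.1, [17, 1.5, -14], [0, 0, 0]], [0.1, [21.5, 1.9, -14], [0, 0, 0]], [0.1, [26, 2.3, -14], [0, 0, 0]], [0.1, [30, 2.7, -14], [0, 0, 0]], [0.1, [33, 2.9, -12], [0, 0, 0]]]}}

```text
time: 7.85
tool_pos: [0.382, 0.2652, 0.1471]
eef_rot: [179.9, -0.1, 105.9]
wrist_force: [1.1, 0.2, -4.8]
width: 0.0273
```

```bash
python3 go.py .380,.274,.10,106 .380,.274,.018,106 .38,.274,.0165,106
```

```text
t 7.85 tcp [0.382  0.2652 0.1471] rot [ 1.799e+02 -1.000e-01  1.059e+02] w 0.0273 q1,q7 [-14. -50.]
.380,.274,.10,106 [0.9, 0.04, 4.71] [0.002, -0.001, -0.002]
.380,.274,.018,106 [0.89, 0.02, 12.91] [0.002, -0.001, -0.002]
.38,.274,.0165,106 [0.89, 0.02, 13.06] [0.002, -0.001, -0.002]
```

{"op": "send_rows", "data": {"commands": [[0.1, [0.9, 0, 4], [0, 0, 0]], [0.1, [0.9, 0, 8], [0, 0, 0]], [0.1, [0.9, 0, 11], [0, 0, 0]], [0.1, [0.9, 0, 12.5], [0, 0, 0]], [0.1, [0.9, 0, 13.0], [0, 0, 0]], [0.1, [0.9, 0, 13.0], [0, 0, 0]], [0.5, [0.9, 0, 13.0], [0, 0, 0]], [0.5, [0.9, 0, 13.0], [0, 0, 0]], [0.5, [0.9, 0, 10], [0, 0, 0]], [0.5, [0.9, 0, 5], [0, 0, 0]], [0.5, [0.9, 0, 0], [0, 0, 0]], [0.5, [0.9, 0, -2], [0, 0, 0]]]}}

```text
time: 9.35
tool_pos: [0.3805, 0.2724, 0.1697]
eef_rot: [179.8, -0.1, 105.8]
wrist_force: [1.4, -0.2, -0.0]
width: 0.0463
```

```bash
python3 go.py .511,.0295,.16,119.5 .511,.0295,.034,119.5; python3 - <<'E'
from h import *
p,d,k=snap("scene"); W=cloud(d,k)
m=(np.hypot(W[...,0]-.38,W[...,1]-.274)<.03)&(W[...,2]>.097)&(W[...,2]<.12)
print(m.sum(),np.round(W[m].mean(0),4))
E
```

```text
t 9.35 tcp [0.3805 0.2724 0.1697] rot [ 1.798e+02 -1.000e-01  1.058e+02] w 0.0463 q1,q7 [-13. -49.]
.511,.0295,.16,119.5 [-26.93, 5.95, 0.96] [0.004, -0.001, -0.24]
.511,.0295,.034,119.5 [-26.94, 5.9, 13.56] [0.004, -0.001, -0.24]
53 [0.3842 0.2709 0.1055]
```

{"op": "send_rows", "data": {"commands": [[0.5, [-4, 0.9, -0.5], [0, 0, -0.05]], [0.5, [-9, 2, 0], [0, 0, -0.1]], [0.5, [-14, 3, 0.5], [0, 0, -0.15]], [0.5, [-19, 4, 0.9], [0, 0, -0.2]], [0.5, [-24, 5.2, 0.9], [0, 0, -0.24]], [0.5, [-26.9, 5.9, 1], [0.003, 0, -0.24]], [0.5, [-26.9, 5.9, 3], [0.003, 0, -0.24]], [0.5, [-26.9, 5.9, 6], [0.003, 0, -0.24]], [0.5, [-26.9, 5.9, 9], [0.003, 0, -0.24]], [0.5, [-26.9, 5.9, 12], [0.003, 0, -0.24]], [0.5, [-26.9, 5.9, 13.6], [0.003, 0, -0.24]], [0.5, [-26.9, 5.9, 13.6], [0.003, 0, -0.24]]]}}

```text
time: 10.9
tool_pos: [0.5091, 0.0292, 0.03]
eef_rot: [-179.7, -0.1, 119.6]
wrist_force: [0.5, -0.3, 0.9]
width: 0.0465
```

```bash
python3 go.py .511,.0295,.034,119.5 .511,.0295,.17,119.5 .456,.332,.17,119.5 .456,.332,.023,119.5
```

```text
t 10.9 tcp [0.5091 0.0292 0.03  ] rot [-1.797e+02 -1.000e-01  1.196e+02] w 0.0465 q1,q7 [ 11. -18.]
.511,.0295,.034,119.5 [-0.06, 0.18, -0.41] [-0.005, -0.001, 0.002]
.511,.0295,.17,119.5 [-0.05, 0.12, -14.0] [-0.005, -0.001, 0.002]
.456,.332,.17,119.5 [28.97, 10.27, -14.02] [-0.005, -0.001, 0.002]
.456,.332,.023,119.5 [28.96, 10.34, 0.68] [-0.005, -0.001, 0.002]
```

{"op": "send_rows", "data": {"commands": [[0.5, [0, 0.15, 0], [-0.005, 0, 0]], [0.15, [0, 0.15, 0], [-0.005, 0, 0]], [0.15, [0, 0.15, 0], [-0.005, 0, 0]], [0.15, [0, 0.15, 0], [-0.005, 0, 0]], [0.15, [0, 0.15, 0], [-0.005, 0, 0]], [0.15, [0, 0.15, -2], [-0.005, 0, 0]], [0.15, [0, 0.15, -6], [-0.005, 0, 0]], [0.15, [0, 0.15, -10], [-0.005, 0, 0]], [0.15, [1, 0.4, -13], [-0.005, 0, 0]], [0.15, [4, 1.4, -14], [-0.005, 0, 0]]], "grip_force": 40}}

```text
time: 12.15
tool_pos: [0.5027, 0.0695, 0.1717]
eef_rot: [179.9, 0.0, 119.4]
wrist_force: [0.4, 0.0, -5.1]
width: 0.0279
```

```bash
python3 go.py .456,.332,.17,119.5 .456,.332,.03,119.5
```

```text
t 12.15 tcp [0.5027 0.0695 0.1717] rot [179.9   0.  119.4] w 0.0279 q1,q7 [ 16. -10.]
.456,.332,.17,119.5 [25.17, 8.79, 0.17] [0.002, 0.001, -0.003]
.456,.332,.03,119.5 [25.18, 8.76, 14.17] [0.002, 0.001, -0.003]
```

{"op": "send_rows", "data": {"commands": [[0.15, [4.5, 1.6, 0], [0, 0, 0]], [0.15, [9, 3.1, 0], [0, 0, 0]], [0.15, [13.5, 4.7, 0], [0, 0, 0]], [0.15, [18, 6.3, 0], [0, 0, 0]], [0.15, [22, 7.7, 0], [0, 0, 0]], [0.15, [24.5, 8.6, 1.5], [0, 0, 0]], [0.15, [25.2, 8.8, 4.5], [0.002, 0, 0]], [0.15, [25.2, 8.8, 8.5], [0.002, 0, 0]], [0.15, [25.2, 8.8, 12], [0.002, 0, 0]], [0.15, [25.2, 8.8, 14.2], [0.002, 0, 0]], [0.15, [25.2, 8.8, 14.8], [0.002, 0, 0]], [0.15, [25.2, 8.8, 14.8], [0.002, 0, 0]]]}}

```text
time: 13.65
tool_pos: [0.4547, 0.3336, 0.0228]
eef_rot: [-180.0, -0.0, 119.6]
wrist_force: [-0.2, 0.1, -5.9]
width: 0.0277
```

```bash
python3 go.py .456,.332,.0195,119.5 .456,.332,.16,119.5 .55,-.1048,.16,106
```

```text
t 13.65 tcp [0.4547 0.3336 0.0228] rot [-180.    -0.   119.6] w 0.0277 q1,q7 [-21. -49.]
.456,.332,.0195,119.5 [-0.2, 0.03, 0.33] [-0.001, -0.0, 0.001]
.456,.332,.16,119.5 [-0.2, 0.02, -13.72] [-0.001, -0.0, 0.001]
.55,-.1048,.16,106 [-42.83, -13.36, -13.72] [-0.001, -0.0, 0.237]
```

Lower the last 3.5 mm, release, rise and head for the jack.

{"op": "send_rows", "data": {"commands": [[0.15, [0, 0, 0.25], [0, 0, 0]], [0.15, [0, 0, 0.35], [0, 0, 0]], [0.5, [0, 0, 0.35], [0, 0, 0]], [0.5, [0, 0, 0.35], [0, 0, 0]], [0.5, [0, 0, -3], [0, 0, 0]], [0.5, [0, 0, -8], [0, 0, 0]], [0.5, [0, 0, -13], [0, 0, 0]], [0.5, [-2, -0.6, -14.5], [0, 0, 0]], [0.5, [-7, -2.2, -15], [0, 0, 0.05]], [0.5, [-12, -3.8, -15], [0, 0, 0.1]], [0.5, [-17, -5.3, -15], [0, 0, 0.15]], [0.5, [-22, -6.9, -15], [0, 0, 0.2]]]}}

```text
time: 15.15
tool_pos: [0.504, 0.1068, 0.1734]
eef_rot: [179.9, -0.0, 108.0]
wrist_force: [0.6, 0.5, 0.3]
width: 0.0468
```

```bash
python3 go.py .55,-.1048,.16,106  .55,-.1048,.027,106; python3 - <<'E'
from h import *
p,d,k=snap("top"); W=cloud(d,k)
for n,x,y,lo in(("step",.455,.333,.085),("plug",.38,.273,.10),("jack",.55,-.105,.09)):
    m=(np.hypot(W[...,0]-x,W[...,1]-y)<.04)&(W[...,2]>lo)&(W[...,2]<.12)
    if m.sum(): print(n,m.sum(),np.round(W[m].mean(0),4))
E
```

```text
t 15.15 tcp [0.504  0.1068 0.1734] rot [179.9  -0.  108. ] w 0.0468 q1,q7 [ 10. -23.]
.55,-.1048,.16,106 [-21.54, -2.18, 1.33] [0.001, -0.0, 0.035]
.55,-.1048,.027,106 [-21.54, -2.19, 14.63] [0.001, -0.0, 0.035]
step 362 [0.4558 0.3322 0.0934]
plug 83 [0.3805 0.2702 0.1082]
jack 181 [ 0.5501 -0.1044  0.0975]
```

{"op": "send_rows", "data": {"commands": [[0.5, [-5, -0.5, 0], [0, 0, 0.035]], [0.5, [-10, -1, 0], [0, 0, 0.035]], [0.5, [-15, -1.5, 0], [0, 0, 0.035]], [0.5, [-19, -1.9, 0], [0, 0, 0.035]], [0.5, [-21.5, -2.2, 1.3], [0, 0, 0.035]], [0.5, [-21.5, -2.2, 4], [0, 0, 0.035]], [0.5, [-21.5, -2.2, 8], [0, 0, 0.035]], [0.5, [-21.5, -2.2, 12], [0, 0, 0.035]], [0.5, [-21.5, -2.2, 14.3], [0, 0, 0.035]], [0.5, [-21.5, -2.2, 14.5], [0, 0, 0.035]], [0.5, [-21.5, -2.2, 14.5], [0, 0, 0.035]]]}}

```text
time: 16.58
tool_pos: [0.5497, -0.1021, 0.0281]
eef_rot: [180.0, -0.0, 106.2]
wrist_force: [0.4, 0.2, 0.8]
width: 0.0466
```

```bash
python3 go.py .55,-.1048,.027,106  .55,-.1048,.18,106 .515,.261,.18,106 .515,.261,.017,106
```

```text
t 16.57 tcp [ 0.5497 -0.1021  0.0281] rot [180.   -0.  106.2] w 0.0466 q1,q7 [ 23. -12.]
.55,-.1048,.027,106 [-0.26, -0.04, 0.11] [0.0, -0.001, 0.003]
.55,-.1048,.18,106 [-0.26, -0.04, -15.19] [0.0, -0.001, 0.003]
.515,.261,.18,106 [35.85, 6.78, -15.16] [0.0, -0.001, 0.003]
.515,.261,.017,106 [35.84, 6.77, 1.14] [0.0, -0.001, 0.003]
```

{"op": "send_rows", "data": {"commands": [[0.5, [-0.25, 0, 0], [0, 0, 0]], [0.15, [-0.25, 0, 0], [0, 0, 0]], [0.15, [-0.25, 0, 0], [0, 0, 0]], [0.15, [-0.25, 0, 0], [0, 0, 0]], [0.15, [-0.25, 0, 0], [0, 0, 0]], [0.15, [-0.25, 0, -2], [0, 0, 0]], [0.15, [-0.25, 0, -6], [0, 0, 0]], [0.15, [-0.25, 0, -10], [0, 0, 0]], [0.15, [-0.25, 0, -14], [0, 0, 0]], [0.15, [2, 0.4, -15], [0, 0, 0]], [0.15, [6, 1.1, -15], [0, 0, 0]], [0.15, [10, 1.9, -15], [0, 0, 0]]], "grip_force": 35}}

```text
time: 18.08
tool_pos: [0.5386, 0.0004, 0.1768]
eef_rot: [-179.9, -0.1, 106.1]
wrist_force: [0.2, 0.1, -3.5]
width: 0.0296
```

```bash
python3 go.py .515,.261,.18,106 .515,.261,.017,106
```

```text
t 18.07 tcp [5.386e-01 4.000e-04 1.768e-01] rot [-1.799e+02 -1.000e-01  1.061e+02] w 0.0296 q1,q7 [ 21. -13.]
.515,.261,.18,106 [25.7, 4.96, -0.3] [-0.001, -0.001, 0.002]
.515,.261,.017,106 [25.68, 4.98, 16.0] [-0.001, -0.001, 0.002]
```

{"op": "send_rows", "data": {"commands": [[0.15, [4.5, 0.9, 0], [0, 0, 0]], [0.15, [9, 1.7, 0], [0, 0, 0]], [0.15, [13.5, 2.6, 0], [0, 0, 0]], [0.15, [18, 3.5, 0], [0, 0, 0]], [0.15, [22, 4.3, 0], [0, 0, 0]], [0.15, [24.8, 4.8, 1.5], [0, 0, 0]], [0.15, [25.7, 5, 5], [0, 0, 0]], [0.15, [25.7, 5, 9], [0, 0, 0]], [0.15, [25.7, 5, 13], [0, 0, 0]], [0.15, [25.7, 5, 15.2], [0, 0, 0]], [0.15, [25.7, 5, 15.7], [0, 0, 0]], [0.15, [25.7, 5, 15.7], [0, 0, 0]]]}}

```text
time: 19.58
tool_pos: [0.5158, 0.2599, 0.0207]
eef_rot: [-179.9, -0.0, 106.2]
wrist_force: [-0.4, 0.0, -3.7]
width: 0.0294
```

```bash
python3 go.py .515,.261,.0171,106 .515,.261,.16,106 .5114,-.0428,.15,16.2
```

```text
t 19.57 tcp [0.5158 0.2599 0.0207] rot [-179.9   -0.   106.2] w 0.0294 q1,q7 [-13. -50.]
.515,.261,.0171,106 [0.13, -0.05, 0.36] [-0.001, -0.001, 0.003]
.515,.261,.16,106 [0.13, -0.07, -13.93] [-0.001, -0.001, 0.003]
.5114,-.0428,.15,16.2 [-28.95, -8.87, -12.94] [-0.001, 0.0, 1.57]
```

{"op": "send_rows", "data": {"commands": [[0.15, [0, 0, 0.25], [0, 0, 0]], [0.15, [0, 0, 0.35], [0, 0, 0]], [0.5, [0, 0, 0.35], [0, 0, 0]], [0.5, [0, 0, 0.35], [0, 0, 0]], [0.5, [0, 0, -3], [0, 0, 0]], [0.5, [0, 0, -8], [0, 0, 0]], [0.5, [0, 0, -13], [0, 0, 0]], [0.45, [-2, -0.6, -14.5], [0, 0, 0.15]], [0.45, [-6, -1.8, -15], [0, 0, 0.32]], [0.45, [-10, -3, -15], [0, 0, 0.5]], [0.45, [-14, -4.3, -15], [0, 0, 0.68]], [0.45, [-18, -5.5, -15], [0, 0, 0.86]]]}}

```text
time: 21.08
tool_pos: [0.5138, 0.0697, 0.1713]
eef_rot: [180.0, -0.0, 56.5]
wrist_force: [0.4, -0.1, -0.2]
width: 0.042
```

```bash
python3 go.py .5114,-.0428,.15,16.2 .5114,-.0428,.08,16.2 .5114,-.0428,.026,16.2
```

```text
t 21.07 tcp [0.5138 0.0697 0.1713] rot [180.   -0.   56.5] w 0.042 q1,q7 [  4. -62.]
.5114,-.0428,.15,16.2 [-9.51, 6.01, 2.13] [0.0, -0.001, 0.703]
.5114,-.0428,.08,16.2 [-9.52, 6.01, 9.13] [0.0, -0.001, 0.703]
.5114,-.0428,.026,16.2 [-9.52, 6.01, 14.53] [0.0, -0.001, 0.703]
```

{"op": "send_rows", "data": {"commands": [[0.5, [-2.5, 1.6, 0.5], [0, 0, 0.17]], [0.5, [-5, 3.2, 1], [0, 0, 0.34]], [0.5, [-7.5, 4.7, 1.5], [0, 0, 0.52]], [0.5, [-9.5, 6, 2.1], [0, 0, 0.7]], [0.5, [-9.5, 6, 4], [0, 0, 0.703]], [0.5, [-9.5, 6, 5], [0, 0, 0.703]], [0.5, [-9.5, 6, 5], [0, 0, 0.703]]]}}

```text
time: 21.95
tool_pos: [0.5117, -0.0408, 0.1204]
eef_rot: [-179.9, 0.1, 16.6]
wrist_force: [0.1, 0.7, 0.5]
width: 0.0464
```

```bash
python3 - <<'E'
from h import *
p,d,k=snap("wrist"); W=cloud(d,k)
q,d2,k2=snap("top"); W2=cloud(d2,k2)
cv2.imwrite("pics/w4.png",np.hstack([cv2.resize(p[:,:,::-1],(480,300)),cv2.resize(q[140:320,130:322,::-1],(320,300))]))
for n,x,y,lo in(("step",.455,.333,.085),("plug",.38,.273,.10),("jack",.515,.26,.08)):
    m=(np.hypot(W2[...,0]-x,W2[...,1]-y)<.04)&(W2[...,2]>lo)&(W2[...,2]<.12)
    if m.sum(): print(n,m.sum(),np.round(W2[m].mean(0),4))
m=(np.hypot(W[...,0]-.5114,W[...,1]+.0428)<.03)&(W[...,2]>.075)&(W[...,2]<.1); 
dark=m&(p.max(2)<70)
for mm in(m,dark):
    b=W[mm]; print(len(b), np.round(b.mean(0),4) if len(b) else'',[np.round(a,4) for a in cv2.minAreaRect(b[:,:2].astype(np.float32))] if len(b)>3 else '')
E
python3 go.py .5114,-.0428,.08,16.2 .5114,-.0428,.026,16.2
```

```text
step 362 [0.4556 0.3322 0.0936]
plug 85 [0.3805 0.2701 0.1082]
jack 182 [0.517  0.2586 0.0868]
723 [ 0.5142 -0.0425  0.0845] [array([ 0.5133, -0.0428]), array([0.0222, 0.0217]), np.float64(16.6287)]
558 [ 0.5132 -0.0428  0.0856] [array([ 0.5121, -0.0432]), array([0.0176, 0.0202]), np.float64(17.3942)]
t 22.05 tcp [ 0.5123 -0.0409  0.1211] rot [-180.    -0.    16.6] w 0.0462 q1,q7 [  7. -85.]
.5114,-.0428,.08,16.2 [-0.14, 0.16, 4.11] [-0.0, -0.0, 0.007]
.5114,-.0428,.026,16.2 [-0.14, 0.16, 9.51] [-0.0, -0.0, 0.007]
```

View pics/w4.png

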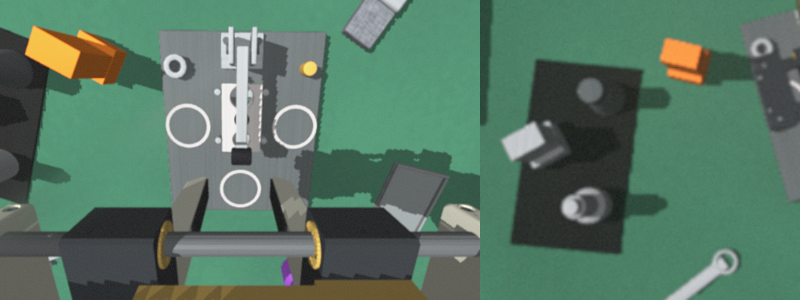

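{"op": "send_rows", "data": {"commands": [[0.5, [-0.1, 0.2, 4], [0, 0, 0]], [0.5, [-0.1, 0.2, 7.5], [0, 0, 0]], [0.5, [-0.1, 0.2, 9.5], [0, 0, 0]], [0.5, [-0.1, 0.2, 9.7], [0, 0, 0]], [0.1, [-0.1, 0.2, 9.7], [0, 0, 0]], [0.1, [-0.1, 0.2, 9.7], [0, 0, 0]], [0.1, [-0.1, 0.2, 9.7], [0, 0, 0]], [0.1, [-0.1, 0.2, 9.7], [0, 0, 0]], [0.1, [-0.1, 0.2, 9.7], [0, 0, 0]]], "grip_force": 20}}

```text
time: 23.18
tool_pos: [0.512, -0.0432, 0.0246]
eef_rot: [-180.0, -0.1, 16.5]
wrist_force: [-1.1, 1.2, 7.3]
width: 0.022
```

```bash
python3 - <<'E'
from h import *
o=env.observe(); print(np.round(o['tool_pos'],4),np.round(o['eef_rot'],2),o['width'],np.round(o['wrist_force'],1))
r=111.5;a0=np.arctan2(18,-110)
for th in np.arange(0,1.86,.15):
    a=a0-th; print(round(th,2),np.round([(r*np.cos(a)+110)/10,0,-(r*np.sin(a)-18)/10],2).tolist())
E
```

```text
[ 0.512  -0.0432  0.0246] [-1.7999e+02 -7.0000e-02  1.6540e+01] 0.022019719974876516 [-1.1  1.2  7.3]
0.0 [-0.0, 0.0, -0.0]
0.15 [0.39, 0.0, -1.62]
0.3 [1.02, 0.0, -3.17]
0.45 [1.87, 0.0, -4.61]
0.6 [2.93, 0.0, -5.9]
0.75 [4.18, 0.0, -7.02]
0.9 [5.57, 0.0, -7.94]
1.05 [7.09, 0.0, -8.64]
1.2 [8.69, 0.0, -9.11]
1.35 [10.35, 0.0, -9.33]
1.5 [12.02, 0.0, -9.3]
1.65 [13.67, 0.0, -9.03]
1.8 [15.25, 0.0, -8.51]
```

{"op": "send_rows", "data": {"commands": [[0.1, [0.39, 0, -1.62], [0, 0, 0]], [0.1, [1.02, 0, -3.17], [0, 0, 0]], [0.1, [1.87, 0, -4.61], [0, 0, 0]], [0.1, [2.93, 0, -5.9], [0, 0, 0]], [0.1, [4.18, 0, -7.02], [0, 0, 0]], [0.1, [5.57, 0, -7.94], [0, 0, 0]], [0.1, [7.09, 0, -8.64], [0, 0, 0]], [0.1, [8.69, 0, -9.11], [0, 0, 0]], [0.1, [10.35, 0, -9.33], [0, 0, 0]], [0.1, [12.02, 0, -9.3], [0, 0, 0]], [0.1, [13.67, 0, -9.03], [0, 0, 0]], [0.1, [15.25, 0, -8.51], [0, 0, 0]]], "grip_force": 15}}

```text
time: 24.68
tool_pos: [0.6601, -0.0007, 0.109]
eef_rot: [179.9, -0.1, 16.5]
wrist_force: [0.9, -6.6, 1.4]
width: 0.022
```

```bash
python3 - <<'E'
from h import *
p,d,k=snap("scene"); W=cloud(d,k)
o=env.observe(); print(o['width'],np.round(o['wrist_force'],1),np.round(o['tool_pos'],4))
cv2.imwrite("pics/s5.png",cv2.resize(p[120:320,200:460,::-1],(780,600)))
E
```

```text
0.022082138282127847 [ 5.2 -5.3  5.7] [ 6.619e-01 -2.000e-04  1.083e-01]
```

View pics/s5.png

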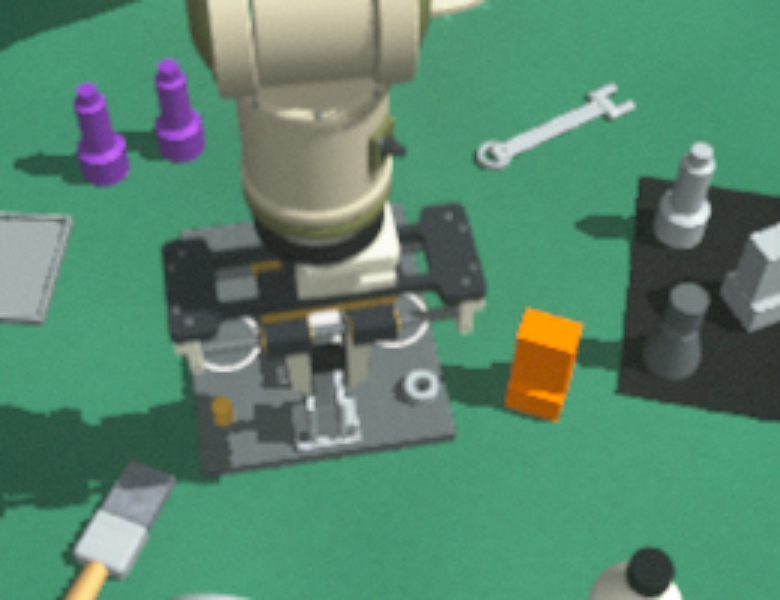

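{"op": "send_rows", "data": {"commands": [[0.45, [0, 0, 0], [0, 0, 0]], [0.45, [0, 0, 0], [0, 0, 0]], [0.45, [0, 0, 0], [0, 0, 0]], [0.5, [0, 0, -3], [0, 0, 0]], [0.75, [0, 0, -7], [0, 0, 0]], [0.75, [-4, 0, -8], [0, 0, 0]], [0.75, [-8, 0, -8], [0, 0, 0]], [0.75, [-11, 0, -8], [0, 0, 0]], [0.75, [-12, 0, -7], [0, 0, 0]], [0.75, [-12, 0, -6], [0, 0, 0]]]}}

```text
time: 25.98
tool_pos: [0.5431, -0.0342, 0.1685]
eef_rot: [-180.0, -0.0, 16.5]
wrist_force: [0.8, -0.2, 0.0]
width: 0.0696
```

```bash
python3 - <<'E'
from h import *
p,d,k=snap("scene"); W=cloud(d,k)
q,d2,k2=snap("wrist"); W2=cloud(d2,k2)
o=env.observe(); print(o['time'],o['width'],np.round(o['wrist_force'],1),np.round(o['tool_pos'],4),np.round(o['eef_rot'],2))
dark=(p.max(2)<50)&(W[...,2]>.12)&(W[...,2]<.2)&(np.hypot(W[...,0]-.67,W[...,1])<.05)
if dark.any(): print('grip?',dark.sum(),np.round(W[dark].mean(0),4))
cv2.imwrite("pics/c6.png",np.hstack([cv2.resize(p[130:320,240:400,::-1],(320,380)),cv2.resize(q[:,160:560,::-1],(380,380))]))
for c in ("wrist",):
    for r in finder.masks_of(c,"plate")[:2]:
        b=W2[r['pixels']]; b=b[(b[:,2]>.038)&(b[:,2]<.052)]; print(r['score'],len(b),[np.round(a,4) for a in cv2.minAreaRect(b[:,:2].astype(np.float32))] if len(b)>9 else '')
# plate by height directly
m=(np.hypot(W2[...,0]-.545,W2[...,1]+.033)<.055)&(W2[...,2]>.04)&(W2[...,2]<.05)
b=W2[m]; print(len(b),[np.round(a,4) for a in cv2.minAreaRect(b[:,:2].astype(np.float32))],np.median(b[:,2]))
E
```

```text
26.075 0.06943540390175264 [0.6 0.  0.7] [ 0.5431 -0.0337  0.1675] [-1.7993e+02  8.0000e-02  1.6580e+01]
grip? 2 [ 0.6853 -0.0028  0.1605]
0.8 2473 [array([ 0.5448, -0.0338]), array([0.0806, 0.0459]), np.float64(16.4945)]
2482 [array([ 0.5447, -0.0337]), array([0.0805, 0.0461]), np.float64(16.0185)] 0.04463789195313869
```

View pics/c6.png

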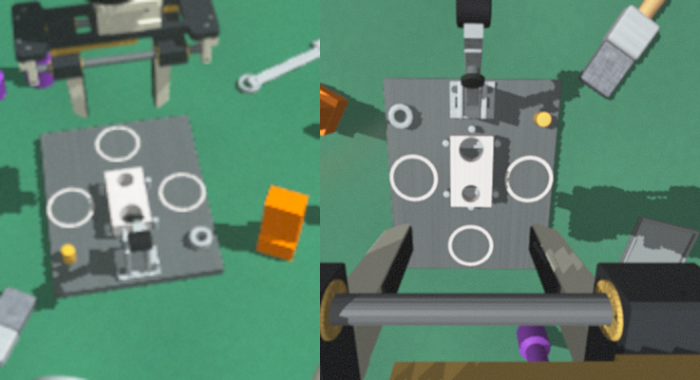

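{"op": "send_rows", "data": {"commands": [[0.75, [0.15, 0, 5], [0, 0, 0]], [0.75, [0.15, 0, 10], [0, 0, 0]], [0.75, [0.15, 0, 14], [0, 0, 0]], [0.75, [0.15, 0, 16.5], [0, 0, 0]], [0.75, [0.15, 0, 17.8], [0, 0, 0]], [0.75, [0.15, 0, 18.4], [0, 0, 0]], [0.75, [0.15, 0, 18.4], [0, 0, 0]]]}}

```text
time: 27.0
tool_pos: [0.5447, -0.0337, -0.0149]
eef_rot: [-180.0, -0.0, 16.6]
wrist_force: [-0.1, -0.3, -0.1]
width: 0.0697
```

```bash
python3 go.py .5448,-.0337,-.0175,16.4 .5448,-.0337,.10,16.4
```

```text
t 27.0 tcp [ 0.5447 -0.0337 -0.0149] rot [-180.    -0.    16.6] w 0.0697 q1,q7 [  2. -90.]
.5448,-.0337,-.0175,16.4 [0.01, 0.0, 0.26] [-0.0, -0.0, 0.003]
.5448,-.0337,.10,16.4 [0.02, 0.0, -11.49] [-0.0, -0.0, 0.003]
```

{"op": "send_rows", "data": {"commands": [[0.75, [0, 0, 0.1], [0, 0, 0]], [0.3, [0, 0, 0.1], [0, 0, 0]], [0.3, [0, 0, 0.1], [0, 0, 0]], [0.3, [0, 0, 0.1], [0, 0, 0]], [0.3, [0, 0, 0.1], [0, 0, 0]], [0.3, [0, 0, -1], [0, 0, 0]], [0.3, [0, 0, -3], [0, 0, 0]], [0.3, [0, 0, -6], [0, 0, 0]], [0.3, [0, 0, -9], [0, 0, 0]], [0.3, [0, 0, -12], [0, 0, 0]], [0.3, [0, 0, -14], [0, 0, 0]], [0.3, [0, 0, -14], [0, 0, 0]]], "grip_force": 35}}

```text
time: 28.5
tool_pos: [0.5448, -0.0339, 0.1264]
eef_rot: [180.0, -0.1, 16.5]
wrist_force: [0.1, 0.2, -3.8]
width: 0.0457
```

```bash
python3 go.py .488,-.307,.12,2.6 .488,-.307,-.034,2.6; python3 - <<'E'
from h import *
p,d,k=snap("top"); W=cloud(d,k)
m=(np.abs(W[...,0]-.488)<.075)&(np.abs(W[...,1]+.307)<.06)&(W[...,2]>.0055)&(W[...,2]<.016)
b=W[m][:,:2].astype(np.float32); print([np.round(a,4) for a in cv2.minAreaRect(b)])
r=finder.masks_of("top","tray")[0]; c=max(cv2.findContours(r['pixels'].astype(np.uint8),0,2)[0],key=cv2.contourArea)
b=W[r['pixels']]; print(r['score'],[np.round(a,4) for a in cv2.minAreaRect(b[:,:2].astype(np.float32))])
E
```

```text
t 28.5 tcp [ 0.5448 -0.0339  0.1264] rot [ 1.80e+02 -1.00e-01  1.65e+01] w 0.0457 q1,q7 [  7. -86.]
.488,-.307,.12,2.6 [-13.22, 24.56, 0.62] [0.0, -0.002, 0.243]
.488,-.307,-.034,2.6 [-13.26, 24.55, 16.02] [0.0, -0.002, 0.243]
[array([0., 0.]), array([0., 0.]), np.float64(0.0)]Traceback (most recent call last):
  File "<stdin>", line 5, in <module>
IndexError: list index out of range
```

```bash
python3 - <<'E'
import numpy as np
for c in("top","scene"):
    W=np.load(c+".npz")['W']
    m=(W[...,0]>.38)&(W[...,0]<.6)&(W[...,1]<-.19)&(W[...,1]>-.6)&(W[...,2]>.05)
    b=W[m]; b=b[np.argsort(-b[:,1])]
    far=b[b[:,1]<-.3]; print(c,len(far),np.round(far[:5],3).tolist()); near=b[b[:,1]>=-.3]; print(len(near),np.round(near[:3],3).tolist())
E
```

```text
top 3962 [[0.591, -0.477, 0.122], [0.596, -0.477, 0.171], [0.59, -0.478, 0.143], [0.595, -0.478, 0.137], [0.592, -0.478, 0.117]]
0 []
scene 2057 [[0.578, -0.476, 0.061], [0.598, -0.477, 0.163], [0.576, -0.477, 0.185], [0.575, -0.477, 0.191], [0.573, -0.477, 0.059]]
1 [[0.38, -0.258, 0.09]]
```

{"op": "send_rows", "data": {"commands": [[0.3, [-1, 2, 0], [0, 0, 0.02]], [0.3, [-3, 5.5, 0], [0, 0, 0.06]], [0.3, [-5, 9.5, 0], [0, 0, 0.1]], [0.3, [-7.3, 13.5, 0], [0, 0, 0.14]], [0.3, [-9.4, 17.5, 0], [0, 0, 0.18]], [0.3, [-11.5, 21.5, 0], [0, 0, 0.22]], [0.3, [-12.8, 23.8, 0], [0, 0, 0.243]], [0.3, [-13.2, 24.5, 0], [0, 0, 0.243]], [0.3, [-13.2, 24.5, 0], [0, 0, 0.243]]]}}

```text
time: 29.72
tool_pos: [0.4867, -0.3064, 0.1241]
eef_rot: [-179.9, 0.1, 2.6]
wrist_force: [-0.1, -0.2, -3.5]
width: 0.0456
```

```bash
python3 - <<'E'
from h import *
for c in ("top","scene"):
    p,d,k=snap(c); W=cloud(d,k)
    m=(np.abs(W[...,0]-.488)<.075)&(np.abs(W[...,1]+.307)<.06)&(W[...,2]>.0055)&(W[...,2]<.016)
    b=W[m][:,:2].astype(np.float32)
    if len(b)>9: print(c,len(b),[np.round(a,4) for a in cv2.minAreaRect(b)])
E
python3 go.py .488,-.307,.05,2.6 .488,-.307,-.0335,2.6
```

```text
top 401 [array([ 0.4873, -0.3036]), array([0.1177, 0.0811]), np.float64(7.5048)]
scene 386 [array([ 0.4889, -0.3064]), array([0.1161, 0.0817]), np.float64(2.9298)]
t 29.82 tcp [ 0.4876 -0.305   0.1245] rot [-179.9    0.     2.7] w 0.0457 q1,q7 [ 33. -68.]
.488,-.307,.05,2.6 [0.04, 0.21, 7.45] [-0.001, 0.001, 0.002]
.488,-.307,-.0335,2.6 [0.04, 0.22, 15.8] [-0.001, 0.001, 0.002]
```

```bash
python3 - <<'E'
from h import *
from scipy.spatial.transform import Rotation as R
o=env.observe(); p,d,k=snap("wrist"); W=cloud(d,k)
T=R.from_euler('xyz',o['eef_rot'],degrees=True).inv().apply((W.reshape(-1,3)-o['tool_pos'])); ok=~np.isnan(T[:,0]); T=T[ok]
h=-T[:,2]-.0385
for lo in np.arange(-.004,.04,.004):
    b=T[(h>lo)&(h<lo+.004)&(np.abs(T[:,0])<.03)&(np.abs(T[:,1])<.06)&(np.abs(T[:,1])>.0)]
    if len(b): print(round(lo,3),len(b),np.round([b[:,1].min(),b[:,1].max()],4),np.round([b[:,0].min(),b[:,0].max()],3))
cv2.imwrite("pics/w7.png",cv2.resize(p[200:400,160:480,::-1],(800,500)))
E
```

```text
-0.004 16 [-0.0131  0.0114] [0.012 0.023]
0.0 162 [-0.0293  0.0306] [0.009 0.025]
0.004 253 [-0.035   0.0349] [-0.03   0.026]
0.008 331 [-0.0369  0.0369] [-0.03   0.026]
0.012 362 [-0.0372  0.0369] [-0.03   0.027]
0.016 399 [-0.0372  0.0376] [-0.027  0.028]
0.02 6922 [-0.0378  0.0373] [-0.023  0.03 ]
0.024 319 [-0.0375  0.0375] [-0.008  0.022]
0.028 337 [-0.0381  0.0379] [-0.008  0.01 ]
0.032 372 [-0.0385  0.0384] [-0.008  0.01 ]
0.036 409 [-0.0386  0.0384] [-0.008  0.011]
```

View pics/w7.png

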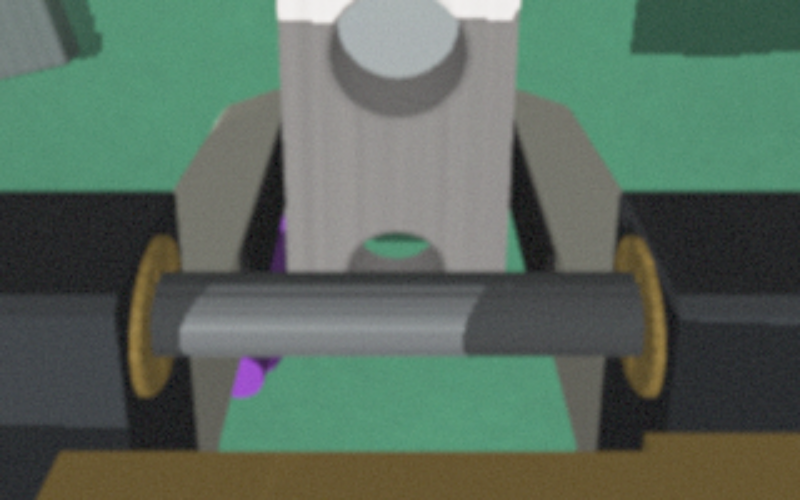

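{"op": "send_rows", "data": {"commands": [[0.3, [0, 0.2, 3], [0, 0, 0]], [0.3, [0, 0.2, 7], [0, 0, 0]], [0.3, [0, 0.2, 11], [0, 0, 0]], [0.3, [0, 0.2, 13.5], [0, 0, 0]], [0.3, [0, 0.2, 14.7], [0, 0, 0]], [0.3, [0, 0.2, 15.2], [0, 0, 0]], [0.3, [0, 0.2, 15.2], [0, 0, 0]]]}}

```text
time: 30.75
tool_pos: [0.488, -0.3082, -0.0267]
eef_rot: [-180.0, -0.0, 2.6]
wrist_force: [0.4, 0.4, -4.3]
width: 0.0458
```

```bash
python3 go.py .488,-.3065,-.028,2.6; python3 -c "
from h import *
print(env.observe()['wrist_force'])"
```

```text
t 30.75 tcp [ 0.488  -0.3082 -0.0267] rot [-180.    -0.     2.6] w 0.0458 q1,q7 [ 30. -71.]
.488,-.3065,-.028,2.6 [0.01, -0.17, 0.13] [-0.0, -0.0, 0.001]
[ 0.3579291   0.35571213 -4.33646914]
```

{"op": "send_rows", "data": {"commands": [[0.3, [0, -0.15, 0.1], [0, 0, 0]], [0.3, [0, -0.15, 0.15], [0, 0, 0]], [0.6, [0, -0.15, 0.15], [0, 0, 0]], [0.65, [0, -0.15, 0.15], [0, 0, 0]], [0.65, [0, -0.15, 0.1], [0, 0, 0]], [0.65, [0, -0.15, -2], [0, 0, 0]], [0.65, [0, -0.15, -6], [0, 0, 0]], [0.5, [0, -0.15, -10], [0, 0, 0]], [0.5, [0, -0.15, -15], [0, 0, 0]], [0.5, [0, -0.15, -19], [0, 0, 0]], [0.5, [2, -5, -20], [0, 0, -0.15]], [0.5, [4, -10, -20], [0, 0, -0.3]]]}}

```text
time: 32.25
tool_pos: [0.5238, -0.2063, 0.1744]
eef_rot: [179.9, -0.1, 20.0]
wrist_force: [0.9, 0.2, 0.0]
width: 0.0465
```

```bash
python3 - <<'E'
from h import *
for c in ("top","scene"):
    p,d,k=snap(c); W=cloud(d,k)
    m=(np.abs(W[...,0]-.488)<.075)&(np.abs(W[...,1]+.307)<.06)
    mm=m&(W[...,2]>.02)&(W[...,2]<.04); b=W[mm]
    if len(b)>9:
        A=np.c_[b[:,:2]-b[:,:2].mean(0),np.ones(len(b))]; s=np.linalg.lstsq(A,b[:,2],rcond=None)[0]
        print(c,'plate',len(b),[np.round(a,4) for a in cv2.minAreaRect(b[:,:2].astype(np.float32))],'z,slope',np.round(s,4))
    q=m&(W[...,2]>.0055)&(W[...,2]<.016); b=W[q]
    print('tray',[np.round(a,4) for a in cv2.minAreaRect(b[:,:2].astype(np.float32))])
    for n,x,y,lo in(("step",.455,.333,.085),("plug",.38,.273,.10),("jack",.515,.26,.08)):
        m2=(np.hypot(W[...,0]-x,W[...,1]-y)<.04)&(W[...,2]>lo)&(W[...,2]<.12)
        if m2.sum(): print(n,m2.sum(),np.round(W[m2].mean(0),4))
    if c=="scene": cv2.imwrite("pics/s8.png",cv2.resize(p[130:300,170:480,::-1],(775,425)))
E
python3 go.py .517,.259,.17,106 .517,.259,.017,106
```

```text
top plate 620 [array([ 0.4894, -0.3064]), array([0.0794, 0.0476]), np.float64(2.5477)] z,slope [ 0.     -0.0098  0.0256]
tray [array([ 0.4867, -0.3056]), array([0.1107, 0.0863]), np.float64(0.1206)]
step 363 [0.4559 0.3319 0.0933]
plug 81 [0.3806 0.2703 0.1088]
jack 184 [0.5169 0.2585 0.0868]
scene plate 394 [array([ 0.4895, -0.3061]), array([0.0849, 0.048 ]), np.float64(2.8317)] z,slope [ 0.0007 -0.0107  0.0253]
tray [array([ 0.4891, -0.3065]), array([0.1184, 0.0804]), np.float64(2.6709)]
step 218 [0.4599 0.3328 0.0926]
plug 45 [0.384  0.2712 0.1072]
jack 122 [0.52   0.2593 0.0862]
t 32.35 tcp [ 0.5252 -0.2004  0.1737] rot [-179.9   -0.2   20.5] w 0.0465 q1,q7 [ 27. -64.]
.517,.259,.17,106 [15.29, -43.33, 0.49] [0.001, -0.004, -1.493]
.517,.259,.017,106 [15.24, -43.31, 15.79] [0.001, -0.004, -1.493]
```

View pics/s8.png

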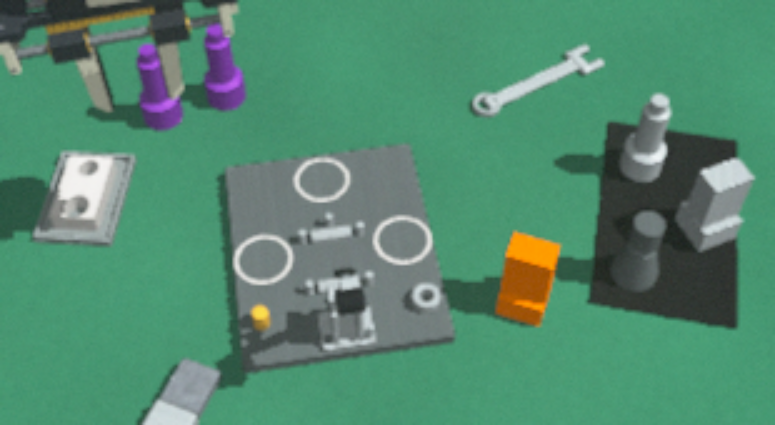

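{"op": "send_rows", "data": {"commands": [[0.5, [1, -3, 0], [0, 0, -0.12]], [0.5, [2.7, -7.7, 0], [0, 0, -0.27]], [0.5, [4.5, -12.7, 0], [0, 0, -0.43]], [0.5, [6.2, -17.7, 0], [0, 0, -0.6]], [0.5, [8, -22.7, 0], [0, 0, -0.77]], [0.5, [9.8, -27.7, 0], [0, 0, -0.94]], [0.5, [11.5, -32.7, 0], [0, 0, -1.11]], [0.5, [13.3, -37.7, 0], [0, 0, -1.28]], [0.5, [14.7, -41.7, 0], [0, 0, -1.44]], [0.5, [15.3, -43.3, 0.5], [0, -0.004, -1.493]], [0.5, [15.3, -43.3, 0.5], [0, -0.004, -1.493]]]}}

```text
time: 33.72
tool_pos: [0.5199, 0.2523, 0.1672]
eef_rot: [-179.8, 0.2, 105.3]
wrist_force: [-0.3, -0.5, 0.7]
width: 0.0465
```

```bash
python3 go.py .516,.2595,.10,106 .516,.2595,.0175,106
```

```text
t 33.73 tcp [0.5199 0.2523 0.1672] rot [-179.8    0.2  105.3] w 0.0465 q1,q7 [ -4. -41.]
.516,.2595,.10,106 [0.81, -0.16, 6.71] [-0.004, 0.003, -0.012]
.516,.2595,.0175,106 [0.84, -0.12, 14.96] [-0.004, 0.003, -0.012]
```

{"op": "send_rows", "data": {"commands": [[0.5, [0, 0, 0], [0, 0, 0]], [0.5, [0, 0, 2], [0, 0, 0]], [0.5, [0, 0, 2], [0, 0, 0]]]}}

```text
time: 34.1
tool_pos: [0.5199, 0.2501, 0.1472]
eef_rot: [-179.7, 0.2, 105.2]
wrist_force: [-0.4, -0.1, 0.7]
width: 0.0468
```

```bash
python3 go.py .516,.2595,.10,106 .516,.2595,.0175,106
```

```text
t 34.1 tcp [0.5199 0.2501 0.1472] rot [-179.7    0.2  105.2] w 0.0468 q1,q7 [ -5. -43.]
.516,.2595,.10,106 [1.02, -0.11, 4.71] [-0.005, 0.004, -0.015]
.516,.2595,.0175,106 [1.06, -0.07, 12.96] [-0.005, 0.004, -0.015]
```

{"op": "send_rows", "data": {"commands": [[0.5, [1, -0.1, 1], [-0.005, 0.004, -0.015]], [0.5, [1, -0.1, 4], [-0.005, 0.004, -0.015]], [0.5, [1, -0.1, 8], [-0.005, 0.004, -0.015]], [0.5, [1, -0.1, 11.5], [-0.005, 0.004, -0.015]], [0.5, [1, -0.1, 12.8], [-0.005, 0.004, -0.015]], [0.5, [1, -0.1, 12.9], [-0.005, 0.004, -0.015]]]}}

```text
time: 34.85
tool_pos: [0.516, 0.2619, 0.0189]
eef_rot: [179.9, -0.1, 106.2]
wrist_force: [-0.8, 0.4, 0.4]
width: 0.0466
```

```bash
python3 go.py .516,.2595,.0175,106 .516,.2595,.18,106 .5502,-.1046,.18,106
```

```text
t 34.85 tcp [0.516  0.2619 0.0189] rot [ 1.799e+02 -1.000e-01  1.062e+02] w 0.0466 q1,q7 [-12. -52.]
.516,.2595,.0175,106 [-0.24, -0.07, 0.14] [0.002, -0.002, 0.004]
.516,.2595,.18,106 [-0.21, -0.04, -16.11] [0.002, -0.002, 0.004]
.5502,-.1046,.18,106 [-36.12, -6.94, -16.19] [0.002, -0.002, 0.004]
```

{"op": "send_rows", "data": {"commands": [[0.5, [-0.2, 0, 0.1], [0.002, 0, 0]], [0.15, [-0.2, 0, 0.1], [0.002, 0, 0]], [0.15, [-0.2, 0, 0.1], [0.002, 0, 0]], [0.15, [-0.2, 0, 0.1], [0.002, 0, 0]], [0.15, [-0.2, 0, 0.1], [0.002, 0, 0]], [0.15, [-0.2, 0, -2], [0.002, 0, 0]], [0.15, [-0.2, 0, -6], [0.002, 0, 0]], [0.15, [-0.2, 0, -10], [0.002, 0, 0]], [0.15, [-0.5, 0, -14], [0.002, 0, 0]], [0.15, [-3, -0.5, -16], [0.002, 0, 0]], [0.15, [-7, -1.2, -16], [0.002, 0, 0]], [0.15, [-11, -2, -16], [0.002, 0, 0]]], "grip_force": 35}}

```text
time: 36.35
tool_pos: [0.5272, 0.1487, 0.1787]
eef_rot: [180.0, -0.1, 106.2]
wrist_force: [0.1, -1.0, -3.1]
width: 0.0297
```

```bash
python3 go.py .5502,-.1046,.18,106 .5502,-.1046,.0286,106
```

```text
t 36.35 tcp [0.5272 0.1487 0.1787] rot [ 1.800e+02 -1.000e-01  1.062e+02] w 0.0297 q1,q7 [  8. -30.]
.5502,-.1046,.18,106 [-24.96, -4.88, -0.16] [0.0, -0.001, 0.004]
.5502,-.1046,.0286,106 [-24.99, -4.88, 14.98] [0.0, -0.001, 0.004]
```

{"op": "send_rows", "data": {"commands": [[0.15, [-4.5, -0.9, 0], [0, 0, 0]], [0.15, [-9, -1.8, 0], [0, 0, 0]], [0.15, [-13.5, -2.6, 0], [0, 0, 0]], [0.15, [-18, -3.5, 0], [0, 0, 0]], [0.15, [-22, -4.3, 0], [0, 0, 0]], [0.15, [-24.3, -4.8, 0], [0, 0, 0]], [0.15, [-25, -4.9, 3], [0, 0, 0.004]], [0.15, [-25, -4.9, 7], [0, 0, 0.004]], [0.15, [-25, -4.9, 11], [0, 0, 0.004]], [0.15, [-25, -4.9, 13.7], [0, 0, 0.004]], [0.15, [-25, -4.9, 14.4], [0, 0, 0.004]], [0.15, [-25, -4.9, 14.4], [0, 0, 0.004]]]}}

```text
time: 37.85
tool_pos: [0.5502, -0.1032, 0.0344]
eef_rot: [180.0, -0.1, 106.0]
wrist_force: [-0.1, -0.2, -3.2]
width: 0.0294
```

```bash
python3 go.py .5502,-.1046,.0289,106 .5502,-.1046,.17,106 .4547,.3336,.17,119.5
```

```text
t 37.85 tcp [ 0.5502 -0.1032  0.0344] rot [ 1.80e+02 -1.00e-01  1.06e+02] w 0.0294 q1,q7 [ 26. -15.]
.5502,-.1046,.0289,106 [-0.13, -0.04, 0.55] [0.0, -0.002, 0.0]
.5502,-.1046,.17,106 [-0.11, -0.04, -13.56] [0.0, -0.002, 0.0]
.4547,.3336,.17,119.5 [44.65, 2.87, -13.47] [0.0, -0.002, -0.236]
```

{"op": "send_rows", "data": {"commands": [[0.15, [-0.1, 0, 0.3], [0, 0, 0]], [0.15, [-0.1, 0, 0.5], [0, 0, 0]], [0.15, [-0.1, 0, 0.5], [0, 0, 0]], [0.5, [-0.1, 0, 0.5], [0, 0, 0]], [0.5, [-0.1, 0, 0.5], [0, 0, 0]], [0.5, [-0.1, 0, -3], [0, 0, 0]], [0.5, [-0.1, 0, -8], [0, 0, 0]], [0.5, [0, 0, -13], [0, 0, 0]], [0.5, [4, 0.3, -14], [0, 0, -0.05]], [0.5, [9, 0.6, -14], [0, 0, -0.1]], [0.5, [14, 0.9, -14], [0, 0, -0.15]], [0.5, [19, 1.2, -14], [0, 0, -0.2]]]}}

```text
time: 39.35
tool_pos: [0.5091, 0.0837, 0.175]
eef_rot: [179.9, -0.1, 117.5]
wrist_force: [0.9, 0.2, -0.0]
width: 0.0463
```

```bash
python3 go.py .4547,.3336,.17,119.5
```

```text
t 39.35 tcp [0.5091 0.0837 0.175 ] rot [ 1.799e+02 -1.000e-01  1.175e+02] w 0.0463 q1,q7 [ 17. -15.]
.4547,.3336,.17,119.5 [24.68, 6.72, 0.54] [0.002, -0.001, -0.035]
```

{"op": "send_rows", "data": {"commands": [[0.5, [5, 1.4, 0], [0, 0, -0.035]], [0.5, [10, 2.7, 0], [0, 0, -0.035]], [0.5, [15, 4.1, 0], [0, 0, -0.035]], [0.5, [19.5, 5.3, 0], [0, 0, -0.035]], [0.5, [23, 6.3, 0.5], [0, 0, -0.035]], [0.5, [24.7, 6.7, 1], [0.002, 0, -0.035]], [0.5, [24.7, 6.7, 3], [0.002, 0, -0.035]], [0.5, [24.7, 6.7, 3.5], [0.002, 0, -0.035]], [0.5, [24.7, 6.7, 3.5], [0.002, 0, -0.035]]]}}

```text
time: 40.48
tool_pos: [0.4552, 0.3315, 0.1399]
eef_rot: [-179.9, -0.1, 119.4]
wrist_force: [0.0, -0.3, 0.1]
width: 0.0465
```

```bash
python3 go.py .4547,.3336,.0195,119.5
```

```text
t 40.48 tcp [0.4552 0.3315 0.1399] rot [-1.799e+02 -1.000e-01  1.194e+02] w 0.0465 q1,q7 [-13. -42.]
.4547,.3336,.0195,119.5 [0.2, 0.08, 12.04] [-0.002, -0.001, -0.002]
```

{"op": "send_rows", "data": {"commands": [[0.5, [0.2, 0.1, 4], [0, 0, 0]], [0.5, [0.2, 0.1, 8], [0, 0, 0]], [0.5, [0.2, 0.1, 11], [0, 0, 0]], [0.5, [0.2, 0.1, 12], [0, 0, 0]], [0.5, [0.2, 0.1, 12], [0, 0, 0]], [0.15, [0.2, 0.1, 12], [0, 0, 0]], [0.15, [0.2, 0.1, 12], [0, 0, 0]], [0.15, [0.2, 0.1, 12], [0, 0, 0]], [0.15, [0.2, 0.1, 12], [0, 0, 0]]], "grip_force": 40}}

```text
time: 41.6
tool_pos: [0.4551, 0.3349, 0.0209]
eef_rot: [180.0, -0.1, 119.4]
wrist_force: [-0.8, -1.8, 7.0]
width: 0.0274
```

```bash
python3 go.py .4547,.3336,.17,119.5 .5104,.0299,.17,119.5 .5104,.0299,.031,119.5
```

```text
t 41.6 tcp [0.4551 0.3349 0.0209] rot [ 1.800e+02 -1.000e-01  1.194e+02] w 0.0274 q1,q7 [-19. -52.]
.4547,.3336,.17,119.5 [-0.07, -0.1, -14.91] [0.0, -0.001, -0.001]
.5104,.0299,.17,119.5 [-29.26, -10.18, -14.95] [0.0, -0.001, -0.001]
.5104,.0299,.031,119.5 [-29.28, -10.18, -1.05] [0.0, -0.001, -0.001]
```

{"op": "send_rows", "data": {"commands": [[0.15, [0, 0, -2], [0, 0, 0]], [0.15, [0, 0, -6], [0, 0, 0]], [0.15, [0, 0, -10], [0, 0, 0]], [0.15, [-1, -0.4, -14], [0, 0, 0]], [0.15, [-4.5, -1.6, -15], [0, 0, 0]], [0.15, [-9, -3.1, -15], [0, 0, 0]], [0.15, [-13.5, -4.7, -15], [0, 0, 0]], [0.15, [-18, -6.3, -15], [0, 0, 0]], [0.15, [-22.5, -7.8, -15], [0, 0, 0]], [0.15, [-26.5, -9.2, -15], [0, 0, 0]], [0.15, [-29, -10.1, -14], [0, 0, 0]], [0.15, [-29.2, -10.2, -11], [0, 0, 0]]]}}

```text
time: 43.1
tool_pos: [0.5102, 0.0271, 0.1296]
eef_rot: [-180.0, 0.0, 119.2]
wrist_force: [0.1, 0.4, -6.5]
width: 0.0276
```

```bash
python3 go.py .5104,.0299,.0319,119.5
```

```text
t 43.1 tcp [0.5102 0.0271 0.1296] rot [-180.     0.   119.2] w 0.0276 q1,q7 [ 21. -12.]
.5104,.0299,.0319,119.5 [0.24, 0.16, 9.77] [-0.001, 0.0, -0.005]
```

{"op": "send_rows", "data": {"commands": [[0.15, [0.2, 0.1, 3], [0, 0, 0]], [0.15, [0.2, 0.1, 6.5], [0, 0, 0]], [0.15, [0.2, 0.1, 8.8], [0, 0, 0]], [0.15, [0.2, 0.1, 9.3], [0, 0, 0]], [0.15, [0.2, 0.1, 9.3], [0, 0, 0]]]}}

```text
time: 43.72
tool_pos: [0.5093, 0.0326, 0.0369]
eef_rot: [-179.9, -0.1, 119.5]
wrist_force: [0.1, -0.4, -5.7]
width: 0.0276
```

```bash
python3 go.py .5104,.0299,.0319,119.5 .3805,.273,.17,106
```

```text
t 43.73 tcp [0.5093 0.0326 0.0369] rot [-1.799e+02 -1.000e-01  1.195e+02] w 0.0276 q1,q7 [ 14. -22.]
.5104,.0299,.0319,119.5 [-0.29, -0.04, 0.5] [-0.002, -0.002, -0.001]
.3805,.273,.17,106 [27.29, 0.59, -13.26] [-0.002, -0.002, 0.235]
```

{"op": "send_rows", "data": {"commands": [[0.15, [-0.2, 0, 0.2], [0, 0, 0]], [0.15, [-0.2, 0, 0.45], [0, 0, 0]], [0.15, [-0.2, 0, 0.45], [0, 0, 0]], [0.5, [-0.2, 0, 0.45], [0, 0, 0]], [0.5, [-0.2, 0, 0.45], [0, 0, 0]], [0.5, [-0.2, 0, -3], [0, 0, 0]], [0.5, [-0.2, 0, -8], [0, 0, 0]], [0.5, [-0.2, 0, -13], [0, 0, 0]], [0.5, [2, 0, -14], [0, 0, 0.05]], [0.5, [7, 0.1, -14], [0, 0, 0.1]], [0.5, [12, 0.3, -14], [0, 0, 0.15]], [0.5, [17, 0.4, -14], [0, 0, 0.2]]]}}

```text
time: 45.22
tool_pos: [0.429, 0.1838, 0.1775]
eef_rot: [-180.0, -0.1, 107.9]
wrist_force: [0.6, 0.9, -0.5]
width: 0.0465
```

```bash
python3 go.py .3805,.273,.17,106; python3 - <<'E'
from h import *
p,d,k=snap("top"); W=cloud(d,k)
for n,x,y,lo in(("step",.511,.0295,.098),("plug",.38,.273,.10),("jack",.55,-.105,.09)):
    m=(np.hypot(W[...,0]-x,W[...,1]-y)<.04)&(W[...,2]>lo)&(W[...,2]<.12)
    if m.sum(): print(n,m.sum(),np.round(W[m].mean(0),4))
E
```

```text
t 45.23 tcp [0.429  0.1838 0.1775] rot [-1.800e+02 -1.000e-01  1.079e+02] w 0.0465 q1,q7 [  4. -37.]
.3805,.273,.17,106 [9.98, -1.87, 0.76] [-0.0, -0.001, 0.033]
step 332 [0.5117 0.0296 0.1048]
jack 181 [ 0.5509 -0.1041  0.0977]
```

{"op": "send_rows", "data": {"commands": [[0.5, [4, -0.8, 0], [0, 0, 0.033]], [0.5, [8, -1.5, 0], [0, 0, 0.033]], [0.5, [10, -1.9, 0.4], [0, 0, 0.033]], [0.5, [10, -1.9, 0.8], [0, 0, 0.033]], [0.5, [10, -1.9, 0.8], [0, 0, 0.033]]]}}

```text
time: 45.9
tool_pos: [0.3808, 0.2707, 0.1689]
eef_rot: [-179.9, -0.0, 106.1]
wrist_force: [0.3, -0.3, 0.8]
width: 0.0463
```

```bash
python3 go.py .3805,.273,.0169,106
```

```text
t 45.9 tcp [0.3808 0.2707 0.1689] rot [-179.9   -0.   106.1] w 0.0463 q1,q7 [ -9. -52.]
.3805,.273,.0169,106 [0.22, 0.06, 15.2] [-0.002, -0.0, 0.001]
```

{"op": "send_rows", "data": {"commands": [[0.5, [0.1, 0, 4], [0, 0, 0]], [0.5, [0.1, 0, 8], [0, 0, 0]], [0.5, [0.1, 0, 12], [0, 0, 0]], [0.5, [0.1, 0, 14.5], [0, 0, 0]], [0.5, [0.1, 0, 15.1], [0, 0, 0]], [0.5, [0.1, 0, 15.1], [0, 0, 0]], [0.15, [0.1, 0, 15.1], [0, 0, 0]], [0.15, [0.1, 0, 15.1], [0, 0, 0]], [0.15, [0.1, 0, 15.1], [0, 0, 0]], [0.15, [0.1, 0, 15.1], [0, 0, 0]]], "grip_force": 35}}

```text
time: 47.15
tool_pos: [0.3803, 0.2728, 0.0187]
eef_rot: [-180.0, -0.1, 106.1]
wrist_force: [-0.1, -0.8, 5.9]
width: 0.0276
```

```bash
python3 go.py .3805,.273,.17,106 .4443,-.0624,.17,106 .4443,-.0624,.028,106
```

```text
t 47.15 tcp [0.3803 0.2728 0.0187] rot [-1.800e+02 -1.000e-01  1.061e+02] w 0.0276 q1,q7 [-23. -72.]
.3805,.273,.17,106 [0.04, 0.01, -15.13] [-0.001, -0.001, 0.002]
.4443,-.0624,.17,106 [-33.96, -3.15, -15.17] [-0.001, -0.001, 0.002]
.4443,-.0624,.028,106 [-33.97, -3.14, -0.97] [-0.001, -0.001, 0.002]
```

{"op": "send_rows", "data": {"commands": [[0.15, [0, 0, -2], [0, 0, 0]], [0.15, [0, 0, -6], [0, 0, 0]], [0.15, [0, 0, -10], [0, 0, 0]], [0.15, [-1, 0, -14], [0, 0, 0]], [0.15, [-4.5, -0.4, -15], [0, 0, 0]], [0.15, [-9, -0.8, -15], [0, 0, 0]], [0.15, [-14, -1.3, -15], [0, 0, 0]], [0.15, [-19, -1.7, -15], [0, 0, 0]], [0.15, [-24, -2.2, -15], [0, 0, 0]], [0.15, [-29, -2.7, -15], [0, 0, 0]], [0.15, [-33, -3.1, -15], [0, 0, 0]], [0.15, [-34, -3.1, -14], [0, 0, 0]]]}}

```text
time: 48.65
tool_pos: [0.4446, -0.0656, 0.1575]
eef_rot: [-179.9, -0.0, 105.8]
wrist_force: [-0.5, 0.9, -3.7]
width: 0.0275
```

{"op": "send_rows", "data": {"commands": [[0.15, [0, 0, 0], [0, 0, 0]], [0.15, [0, 0, 1], [0, 0, 0]], [0.15, [0, 0, 1], [0, 0, 0]]]}}

```text
time: 49.02
tool_pos: [0.4441, -0.0614, 0.1472]
eef_rot: [-179.9, -0.1, 106.2]
wrist_force: [-0.0, -1.0, -4.0]
width: 0.0274
```

```bash
python3 go.py .4443,-.0624,.0297,106
```

```text
t 49.02 tcp [ 0.4441 -0.0614  0.1472] rot [-1.799e+02 -1.000e-01  1.062e+02] w 0.0274 q1,q7 [ 33. -11.]
.4443,-.0624,.0297,106 [-0.12, 0.02, 11.75] [-0.003, -0.002, 0.004]
```

{"op": "send_rows", "data": {"commands": [[0.15, [-0.1, 0, 3], [0, 0, 0]], [0.15, [-0.1, 0, 7], [0, 0, 0]], [0.15, [-0.1, 0, 10], [0, 0, 0]], [0.15, [-0.1, 0, 11.2], [0, 0, 0]], [0.15, [-0.1, 0, 11.4], [0, 0, 0]], [0.15, [-0.1, 0, 11.4], [0, 0, 0]]]}}

```text
time: 49.78
tool_pos: [0.4455, -0.0633, 0.0345]
eef_rot: [-180.0, -0.0, 106.1]
wrist_force: [-1.0, -0.4, -4.1]
width: 0.0274
```

```bash
python3 go.py .4443,-.0624,.0297,106
```

```text
t 49.77 tcp [ 0.4455 -0.0633  0.0345] rot [-180.    -0.   106.1] w 0.0274 q1,q7 [ 22. -27.]
.4443,-.0624,.0297,106 [0.12, -0.09, 0.48] [-0.0, -0.001, 0.002]
```

{"op": "send_rows", "data": {"commands": [[0.15, [0.1, -0.1, 0.25], [0, 0, 0]], [0.15, [0.1, -0.1, 0.45], [0, 0, 0]], [0.15, [0.1, -0.1, 0.45], [0, 0, 0]], [0.45, [0.1, -0.1, 0.45], [0, 0, 0]], [0.45, [0.1, -0.1, 0.45], [0, 0, 0]], [0.45, [0.1, -0.1, -2], [0, 0, 0]], [0.45, [0.1, -0.1, -6], [0, 0, 0]], [0.45, [0.1, -0.1, -11], [0, 0, 0]], [0.45, [0.1, -0.1, -16], [0, 0, 0]], [0.45, [4, -0.1, -20], [0, 0, 0]], [0.45, [10, 0, -20], [0, 0, 0]], [0.45, [15, 0, -20], [0, 0, 0]]]}}

```text
time: 51.28
tool_pos: [0.4033, 0.082, 0.2347]
eef_rot: [180.0, -0.0, 106.1]
wrist_force: [0.6, 0.0, 0.1]
width: 0.0421
```

```bash
python3 - <<'E'
from h import *
o0=env.observe()
for c in ("top","scene"):
    p,d,k=snap(c); W=cloud(d,k); W0=np.load(c+".npz")['W']
    for n,x,y,lo in(("step",.511,.0295,.098),("plug",.4443,-.0623,.112),("jack",.55,-.105,.09)):
        r=[]
        for V in (W0,W):
            m=(np.hypot(V[...,0]-x,V[...,1]-y)<.035)&(V[...,2]>lo)&(V[...,2]<.125)
            r.append((m.sum(),np.round(V[m].mean(0),4).tolist()))
        print(c,n,r)
    m=(np.abs(W[...,0]-.488)<.075)&(np.abs(W[...,1]+.307)<.06)&(W[...,2]>.02)&(W[...,2]<.04)
    print('plate',[np.round(a,4) for a in cv2.minAreaRect(W[m][:,:2].astype(np.float32))],np.median(W[m][:,2]))
    if c=="scene": cv2.imwrite("pics/s9.png",cv2.resize(p[130:300,170:480,::-1],(775,425)))
print(o0['time'],np.round(env.observe()['wrist_force'],1),o0['tool_pos'])
E
```

```text
top step [(np.int64(330), [0.5116, 0.0293, 0.1049]), (np.int64(327), [0.5118, 0.0297, 0.105])]
top plug [(np.int64(73), [0.4448, -0.0626, 0.1194]), (np.int64(71), [0.4445, -0.0636, 0.1197])]
top jack [(np.int64(179), [0.55, -0.1045, 0.0978]), (np.int64(181), [0.5509, -0.1041, 0.0979])]
plate [array([ 0.4897, -0.3064]), array([0.0799, 0.0473]), np.float64(1.8654)] 0.025860249052987783
scene step [(np.int64(209), [0.5147, 0.0301, 0.1043]), (np.int64(212), [0.5146, 0.0301, 0.104])]
scene plug [(np.int64(45), [0.4478, -0.0614, 0.1187]), (np.int64(43), [0.4469, -0.0635, 0.1187])]
scene jack [(np.int64(128), [0.5533, -0.1042, 0.097]), (np.int64(128), [0.554, -0.1036, 0.0967])]
plate [array([ 0.4901, -0.3055]), array([0.0822, 0.0472]), np.float64(2.1988)] 0.02562680007097129
51.275 [ 0.4 -0.4  0.2] [0.40333514 0.08199399 0.2347413 ]
```

View pics/s9.png

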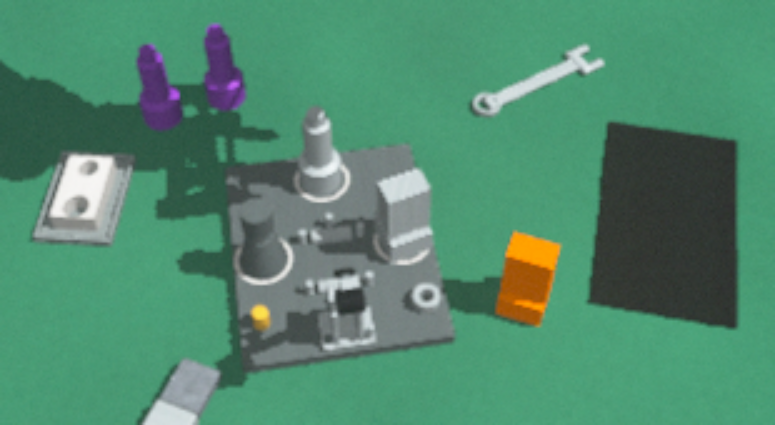

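The pieces stand upright on their seats again, each within about 2 mm of where it started. The clamp is open, the plate lies flat in the tray, and the arm is clear of everything. I am handing the job in.

```bash
python3 -c "
from station import env
print(env.job_done())"
```

```text
the job is handed in; nothing more can be done
None
```

The job is done and handed in at about 51 s of robot time. I moved the plug, step and jack upright onto the mat, then threw the clamp open past centre. The plate went from the fixture into the tray, and the three pieces then went back onto their own seats.

**Last checks:**
- **Pieces:** each stands upright within about 2 mm of where it started, measured by the top and scene cameras.
- **Plate:** it lies flat, with its top at z of about 26 mm (expected for resting on the tray floor). Its centre is within about 3 mm of the tray's.
- **Clamp:** it shows open in the last picture, though I did not measure its angle.
- **Arm:** it stands clear with about 0 N on the wrist.

**What disagreed:**
- **Tool height:** the real fingertips sat about 38 mm higher than the reported tool position. My first close caught the plug's thin pin instead of its shank, with about 16 N on its shoulder. I opened, went lower and gripped the shank, then corrected for the offset from there on.
- **Cameras:** the scene camera read about 3 mm further in x than the top and wrist cameras, so I used the latter two.
- **Plate drop:** I released the plate about 5 mm above the tray floor so the fingers would clear the tray walls.

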